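Change the wheel on the bench grinder

TASK

Put the green wheel on the bench grinder: it hangs at the back of the full hook, so first hang the wheels in front of it on the empty hook, then slide the green wheel onto the grinder's bare spindle until it sits flat against the inner flange, and push the square clamp collar on after it until it touches the wheel. Then close the guard: swing the hood down fully over the wheel first, and after that fold the clear visor down fully in front of it. Never drop a wheel on the bench, and leave the pliers and the marker where they lie.

Things in the scene. Friction and masses are not known exactly. Their poses are not given: they have to be found in the camera images.
- green_wheel_center (a point): centre of the green abrasive wheel (the one to fit; it hangs nearest the post of the full hook): 60 mm diameter, 12 mm thick, plain bore 16 mm, about 80 g; its x axis is the axis of the bore. Hanging on a hook, its centre is 4.5 mm below the middle of the hook's rod. Both faces are alike.
- grey_wheel_center (a point): centre of the dark grey abrasive wheel (may be absent; if present it hangs in front of the green one): 60 mm diameter, 12 mm thick, plain bore 16 mm, about 80 g; its x axis is the axis of the bore. Hanging on a hook, its centre is 4.5 mm below the middle of the hook's rod. Both faces are alike.
- pink_wheel_center (a point): centre of the pink abrasive wheel (may be absent; if present it hangs in front of the green one): 60 mm diameter, 12 mm thick, plain bore 16 mm, about 80 g; its x axis is the axis of the bore. Hanging on a hook, its centre is 4.5 mm below the middle of the hook's rod. Both faces are alike.
- brown_wheel_center (a point): centre of the brown abrasive wheel (may be absent; if present it hangs in front of the green one): 60 mm diameter, 12 mm thick, plain bore 16 mm, about 80 g; its x axis is the axis of the bore. Hanging on a hook, its centre is 4.5 mm below the middle of the hook's rod. Both faces are alike.
- white_wheel_center (a point): centre of the white abrasive wheel (may be absent; if present it hangs in front of the green one): 60 mm diameter, 12 mm thick, plain bore 16 mm, about 80 g; its x axis is the axis of the bore. Hanging on a hook, its centre is 4.5 mm below the middle of the hook's rod. Both faces are alike.
- hook_a_root (a point): full hook, its post bolted to the bench: the point where the middle of its rod leaves the red post (140 mm above the bench; the post, 16 mm square, ends 9 mm higher and stands behind this point). The rod is 7 mm thick and level and runs 138 mm along this frame's -x; its last 8 mm then turn up by 4 mm. To pass the tip, a wheel's centre must be 0 to 4 mm above the height of this point. The wheels hang on it about 22 mm apart, the rearmost 30 mm from the post.
- hook_b_root (a point): spare hook: the same point of a second hook post, empty at the start; same frame, height and rod. It is not bolted but stands freely on a grey cast base (110 x 100 mm, 18 mm high, 1.4 kg), so a hard knock can shift it; wheels hung well back on the rod then stay on it. It may stand left or right of the full one.
- seat (a point): bench grinder: centre of the outer face of the inner flange (38 mm diameter), where the bare spindle begins, 125 mm above the bench. The spindle is 12 mm thick, level, and runs 47 mm along this frame's +y (to the left), the last 4 mm tapered. The motor barrel (radius 40 mm) ends 28 mm behind the flange face; x of this frame points to the rear.
- collar_center (a point): centre of the square push-on clamp collar of dark steel, 32 x 32 mm, 24 mm long along its x axis, which is the axis of its 16 mm bore; about 120 g. It stands on one of its flat sides on the bench, bore level, centre 16 mm up. Either end may go first.
- hood (a joint): hinge of the grinder's dark sheet-steel hood: 0 = down over the wheel (stop), about 1.85 = swung back out of the way. Its stiff hinge (0.25 N m) stays where it is left.
- hood_hinge (a point): point on the hood's hinge axis, level with the grip of its handle; the axis is this frame's y (parallel to the spindle), 70 mm behind and 45 mm above the spindle. Opening turns the hood about +y. This frame turns with the hood.
- hood_handle (a point): middle of the black grip (12 mm thick, 36 mm long, along the spindle's direction) of the hood's handle, which stands out from the hood's left edge by 61 mm; 95 mm from the hinge axis. With the hood down it is 59 mm above the spindle and 24 mm in front of it.
- visor (a joint): hinge of the clear visor on the front edge of the hood: 0 = hanging straight down in front of the wheel when the hood is down (stop), about 1.1 = folded up and forward. Its light friction hinge (0.03 N m) stays where it is left; a push on its face or free edge moves it.
- visor_hinge (a point): middle of the visor's hinge axis (y of this frame, parallel to the spindle). With the hood down it is 47 mm in front of the spindle and 36 mm above it. This frame turns with the visor; its -z points to the free edge.
- visor_edge (a point): middle of the visor's free edge, 50 mm from its hinge; the visor is 64 mm wide and 5 mm thick.
- pliers_red: red pliers lying on the bench, 167 x 55 x 11 mm, origin under their middle; leave them alone
- marker: white paint marker lying on the bench, 132 mm long, 16 mm thick, origin under its middle; leave it alone
Not all that is in view belongs to the job. What is shaped like the part that bears brown_wheel_center but yellow is not meant.

How it is judged:
By the outcome, as a careful person would: the job done as asked, in the order asked, and still so for the second after the job is handed in, with the robot touching nothing.
Of grey_wheel, pink_wheel, brown_wheel, white_wheel only 2 to 4 are there at a start; the rules pass over those that are not, and their reading is None.
At some moment in a run one of hook_b may be knocked a few centimetres aside while the robot is not near it.
It also fails if it takes over 210 s, if anything falls off the work surface, if the arm or the gripper's body presses on something with over 40 N, if the wrist force passes 120 N, or if a joint passes its speed limit or range.

ROBOT

A 6-joint arm with a two-finger parallel gripper is mounted at the origin on a cart in front of the work surface, level with it; the furniture and walls round the work are solid. World frame = base frame: x ahead of the robot, y to its left, z up, the work surface at z = 0. Lengths are in m, angles in rad, forces in N, time in s.
With the tool pointing down it reaches from about 0.375 to 0.975 m from the base axis. Payload 3.8 kg.
Tool frame: the origin (TCP) lies on the centre line of the jaws, within the pads' length; the fingertips stand 17 mm ahead of it and the grasp point (between the pads) lies 2 mm behind it (bot.tip_extent is the distance from the TCP to the fingertips, in m); z points along the fingers, y is the line along which they close (so a half turn about z gives the same grasp; the last joint's range is limited). The gripper opens to 85 mm and grips with 20 to 120 N. Pads are 22 mm wide; open, the fingers measure 114 mm over their backs; the gripper's body (76 mm by 85 mm) begins 54 mm behind the grasp point. The pads swing forward as they close: fully open they stand 13 mm farther back than shut.
Start: joints at [-1.214, 0.264, 1.604, -0, 1.274, -0.037], TCP at [0.259, -0.623, 0.223] pointing down, gripper open.
Joint ranges: [-2.63, 2.63], [-0.94, 2.18], [0.31, 2.57], [-1.31, 4.45], [0, 2.66], [-2.55, 2.55]. Speed limits (rad/s): [2.57, 2.57, 3.14, 3.14, 3.14, 3.14].

INTERFACE

Orientations are given as a rotation vector (axis times angle).
In Python, from workcell import readout, read_camera, finish_job, bot gives the robot as it stands.
- The arm moves only by the tool jog_arm, never from a script. Its argument "deltas" is one flat list of numbers, 7 for each row, row after row: the shift along the tool's x, y, z in m, then the turn, a rotation vector about the tool's x, y, z in degrees, then the gripper command: -1 is shut, 1 is fully open, values between are in proportion. A call has 1 to 8 rows; each row is the pose to reach, as a shift and turn from the pose commanded when the call began, along the tool's axes at that moment; what a row does not reach only later rows make up. A row lasts 1/10 s, in which the tool goes at most 50 mm and 8.59 degrees, less where a joint would pass 70% of its speed; a pose out of reach is approached as far as the arm can. A call with a gripper value outside its range is refused whole. The fingers move at their own pace and stop on an object; "squeeze" is the grip in N (left out, the last holds). Time passes only in rows, so rows that repeat a pose let the fingers close. It gives the time, the measured TCP pose, the force, the opening and the grip force at its end, in the units of the state.
- readout.read_state(): the state, without advancing time (a new reading comes with each control period).
- read_camera(name): name is "scene" or "top" or "wrist"; returns a dict with "color" (400x640x3 uint8, blue, green, red), "fx", "fy", "cx", "cy" (pixels), "dist" ([k1, k2, p1, p2, k3] as OpenCV has them; the pictures are not rectified), "origin" and "attitude" of the camera in the world. Camera axes: x right, y down, z forward; pixel columns grow to the right and rows downward; lengths in m; the calibration is good to about 2 mm. A picture is of the moment at which its call begins. There is no depth.
- finish_job(): hands the job in; it is judged then, once.
The state is a dict: "time": time; "q": joint angles; "joint_vel": joint speeds; "joint_torque": joint torques, N m; "tool_pos": TCP position; "tcp_rot": TCP orientation; "wrist_force": force on the tool from outside, world axes, zero at the start; "torque": the same for the moment, N m; "width": opening from 0.0 (shut) to 1.0 (fully open); "grip_force": force on a finger pad.
Only numpy, scipy, OpenCV 4.12 (cv2) and the standard library are available. Lean on these libraries where they do the work, as an engineer would, in place of code of your own. Each camera call takes 0.05 s, during which the arm holds its last target. There are 200 camera calls.

## Working session

There is one attempt and no reset: what is moved stays moved. The work goes in short steps, Python scripts to look and compute and a tool call to move; the robot and the scene stay as the last step left them, time stands still between calls to the robot, and variables do not carry over. Pictures are saved under pics/ and viewed, at most 14 in all, crops included, and the job is handed in when it is done.

Besides the shell and the picture viewer there is one more tool, called after "Request:" as name(argument=value, ...), one argument or row to a line, values as JSON. jog_arm: Moves the arm, as the interface text tells. Its arguments: {"type":"object","properties":{"deltas":{"type":"array"},"squeeze":{"type":"number"}},"required":["deltas"]}

```bash
ls; mkdir -p pics; python3 - <<'E'
from workcell import readout, read_camera, bot
import cv2,numpy as np
print(readout.read_state()); print([a for a in dir(bot) if a[0]!='_'])
for n in("scene","top"):
    c=read_camera(n); cv2.imwrite(f"pics/{n}0.png",c["color"]); print(n,c["fx"],c["fy"],c["cx"],c["cy"],c["dist"],c["origin"],c["attitude"])
E
```

```text
pics
{'time': 0.0, 'q': array([-1.21393401e+00,  2.64753602e-01,  1.60538633e+00,  1.44519808e-06,
        1.27366571e+00, -3.69367559e-02]), 'joint_vel': array([ 0.00016603, -0.00018661, -0.00137904,  0.00046195,  0.00088484,
        0.00098821]), 'joint_torque': array([ 7.38559884e-04, -5.15113378e+01, -3.67312253e+01, -1.06283958e-04,
        1.27795018e-02,  1.16478347e-05]), 'tool_pos': array([ 0.25871315, -0.6226473 ,  0.22185506]), 'tcp_rot': array([-3.07874762e+00, -6.14160788e-01,  5.51161855e-04]), 'wrist_force': array([ 0.31354988, -0.08877943, -0.62410406]), 'torque': array([0.01076845, 0.0387881 , 0.02341102]), 'grip_force': 0.0, 'width': 0.9984580793258994}
['MotionError', 'tip_extent']
scene 422.4740590445214 422.4740590445214 321.06871690899095 196.88992731023217 [-0.0478982  0.         0.         0.         0.       ] [-0.14652889 -0.49285496  0.57702873] [-1.81854687  1.0164699  -0.59915499]
top 477.5015937389567 477.5015937389567 328.27611128620146 199.3346413097013 [0.00139905 0.         0.         0.         0.        ] [ 0.51428406 -0.01944128  1.3257537 ] [-2.15648706  2.20056586 -0.02748655]
```

View pics/scene0.png

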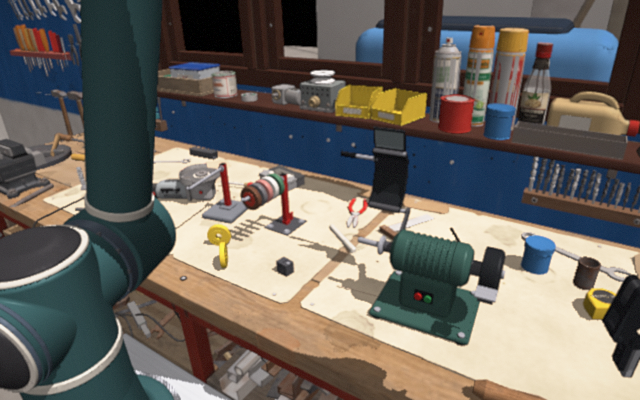

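View pics/top0.png

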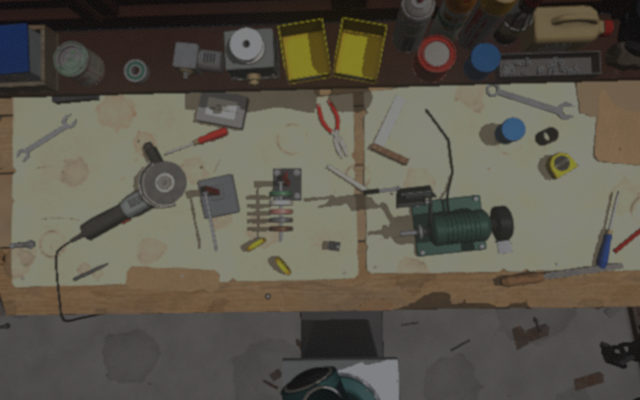

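Scene: the full hook, with wheels, is at scene (285,190) / top (283,185). The spare hook with grey base is at scene (225,190) / top (212,190). The grinder spindle is at scene (370,243) / top (405,233) and the collar at scene (285,266) / top (332,245). The hood stands up at scene (390,170). There are yellow decoys at top (255,243) and (282,265). Now I'll zoom in.

```bash
cat > h.py <<'E'
import cv2,numpy as np
from scipy.spatial.transform import Rotation as R
from workcell import readout, read_camera
def ray(c,px):
    K=np.array([[c["fx"],0,c["cx"]],[0,c["fy"],c["cy"]],[0,0,1]])
    p=cv2.undistortPoints(np.array([[px]],float),K,np.array(c["dist"]))[0,0]
    d=R.from_rotvec(c["attitude"]).apply([p[0],p[1],1]); return np.array(c["origin"]),d
def onz(c,px,z):
    o,d=ray(c,px); return o+d*(z-o[2])/d[2]
def tri(r1,r2):
    (o1,d1),(o2,d2)=r1,r2
    s=np.linalg.lstsq(np.stack([d1,-d2],1),o2-o1,rcond=None)[0]
    a,b=o1+d1*s[0],o2+d2*s[1]; return (a+b)/2,np.linalg.norm(a-b)
def proj(c,P):
    Rm=R.from_rotvec(c["attitude"]).as_matrix().T; 
    K=np.array([[c["fx"],0,c["cx"]],[0,c["fy"],c["cy"]],[0,0,1]])
    return cv2.projectPoints(np.array(P,float).reshape(-1,3),cv2.Rodrigues(Rm)[0],-Rm@np.array(c["origin"]),K,np.array(c["dist"]))[0][:,0]
E
python3 - <<'E'
from h import *
for n,(a,b,c_,d),k in(("top",(185,160,445,290),3),("scene",(190,110,460,300),2.9)):
    im=cv2.imread(f"pics/{n}0.png")[b:d,a:c_]
    im=cv2.convertScaleAbs(im,alpha=1.6 if n=="top" else 1.2)
    cv2.imwrite(f"pics/{n}1.png",cv2.resize(im,None,fx=k,fy=k,interpolation=cv2.INTER_CUBIC))
E
```

```text
(no output)
```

View pics/top1.png

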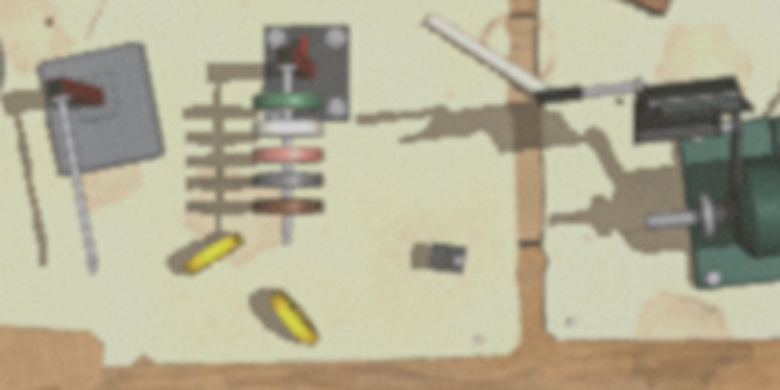

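View pics/scene1.png

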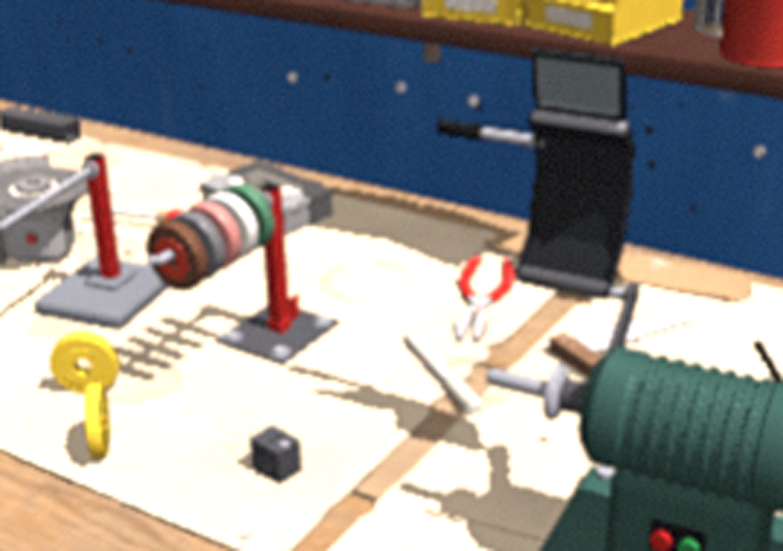

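Picture read: all four distractor wheels are present. From front to back they are brown (top crop 288,206), grey (288,180), pink (288,155), white (289,126), then green (287,100). The spare rod runs from (62,98) to (93,270).

Lookalikes are the yellow wheels (210,252) and (292,318), which lie on the bench and are decoys. The blue and grey parts on the right aren't wheels. Collar: the dark block at (440,257). Now the coordinates.

```bash
python3 - <<'E'
from h import *
np.set_printoptions(precision=4,suppress=True)
T=read_camera("top");S=read_camera("scene")
t=lambda u,v:(185+u/3,160+v/3); s=lambda u,v:(190+u/2.9,110+v/2.9)
for n,p,z in [("green",(287,100),.163),("white",(289,126),.163),("pink",(288,155),.163),("grey",(288,180),.163),("brown",(288,206),.163),("rodA tip",(288,243),.142),("rodA root",(288,68),.142),
 ("B root",(62,98),.142),("B tip",(93,270),.142),("spindle tip",(647,220),.128),("flange",(706,216),.125),("collar",(440,257),.032),("handle",(541,97),.25),("hinge?",(735,130),.17)]:
    print(n,onz(T,t(*p),z))
for n,a,b in [("B tip",(93,270),(-1,-1)),("B root",(62,98),(95,168)),("spindle tip",(647,220),(490,376)),("handle end",(541,97),(440,127)),("A tip",(288,243),(155,261))]:
    if b[0]>0: print(n,tri(ray(T,t(*a)),ray(S,s(*b))))
E
```

```text
green [0.5962 0.1313 0.163 ]
white [0.5749 0.13   0.163 ]
pink [0.5513 0.1311 0.163 ]
grey [0.531  0.1314 0.163 ]
brown [0.5098 0.1317 0.163 ]
rodA tip [0.4792 0.1348 0.142 ]
rodA root [0.6244 0.1328 0.142 ]
B root [0.6034 0.3225 0.142 ]
B tip [0.4599 0.2973 0.142 ]
spindle tip [ 0.4924 -0.1628  0.128 ]
flange [ 0.4947 -0.2121  0.125 ]
collar [0.4609 0.0121 0.032 ]
handle [ 0.5882 -0.0715  0.25  ]
hinge? [ 0.5639 -0.2301  0.17  ]
B root (array([0.6045, 0.3206, 0.1438]), np.float64(0.0035473312580314074))
spindle tip (array([ 0.4921, -0.1625,  0.1265]), np.float64(0.0011368173560287202))
handle end (array([ 0.5868, -0.0698,  0.2605]), np.float64(0.0028155952152693828))
A tip (array([0.4804, 0.133 , 0.1464]), np.float64(0.003204624383265605))
```

```bash
cat >> h.py <<'E'
def delta(pos,yaw=0.,Rt=None):
    """tool-frame shift and turn (deg) from now to tool-down pose"""
    s=readout.read_state(); R0=R.from_rotvec(s["tcp_rot"])
    if Rt is None: Rt=R.from_euler('z',yaw,degrees=True)*R.from_euler('x',180,degrees=True)
    d=R0.inv().apply(np.array(pos)-s["tool_pos"]); w=(R0.inv()*Rt).as_rotvec(degrees=True)
    print("delta",np.round(d,4),np.round(w,2),"t",round(s["time"],2)); return d,w
E
python3 - <<'E'
from h import *
delta((.52,.132,.28),0); delta((.40,-.25,.30),0)
E
```

```text
delta [ 0.5308 -0.597  -0.0568] [-8.000e-02  1.000e-02  2.256e+01] t 0.2
delta [ 0.2734 -0.2903 -0.0772] [-8.000e-02  1.000e-02  2.256e+01] t 0.2
```

Request:
jog_arm(
  deltas=[0.273,-0.29,-0.077,0,0,22.6,1,0.273,-0.29,-0.077,0,0,22.6,1,0.273,-0.29,-0.077,0,0,22.6,1,0.273,-0.29,-0.077,0,0,22.6,1,0.273,-0.29,-0.077,0,0,22.6,1,0.273,-0.29,-0.077,0,0,22.6,1,0.273,-0.29,-0.077,0,0,22.6,1,0.273,-0.29,-0.077,0,0,22.6,1],
  squeeze=60,
)

```text
time: 1.0
tool_pos: [0.398, -0.254, 0.2995]
tcp_rot: [3.141, -0.002, 0.001]
wrist_force: [1.8, -0.6, -0.2]
width: 1.005
grip_force: 0.0
```

Request:
jog_arm(
  deltas=[0.12,-0.382,0.02,0,0,0,1,0.12,-0.382,0.02,0,0,0,1,0.12,-0.382,0.02,0,0,0,1,0.12,-0.382,0.02,0,0,0,1,0.12,-0.382,0.02,0,0,0,1,0.12,-0.382,0.02,0,0,0,1,0.12,-0.382,0.02,0,0,0,1,0.12,-0.382,0.02,0,0,0,1],
)

```text
time: 1.8
tool_pos: [0.5179, 0.1272, 0.2791]
tcp_rot: [3.141, -0.0, 0.001]
wrist_force: [0.8, -1.3, 0.3]
width: 1.0
grip_force: 0.0
```

```bash
python3 - <<'E'
from h import *
c=read_camera("wrist"); cv2.imwrite("pics/w1.png",c["color"]); print(c["origin"],R.from_rotvec(c["attitude"]).as_matrix().round(3),c["fx"])
print(readout.read_state()["tool_pos"]); delta((.52,.132,.28))
for P in [(.51,.132,.1655),(.531,.132,.1655),(.5962,.132,.1655),(.48,.134,.144),(.624,.133,.144)]: print(P,proj(c,P))
E
```

```text
[0.59621214 0.12594433 0.42887736] [[-0.    -0.954 -0.301]
 [-1.     0.     0.   ]
 [ 0.     0.301 -0.954]] 303.5765084269235
[0.51935628 0.1341897  0.27832855]
delta [ 0.0006  0.0022 -0.0017] [-0.37 -0.06  0.18] t 1.85
(0.51, 0.132, 0.1655) [[310.85222176 195.32032393]]
(0.531, 0.132, 0.1655) [[310.69219818 172.94955868]]
(0.5962, 0.132, 0.1655) [[310.17644722  96.80696056]]
(0.48, 0.134, 0.144) [[309.52038985 216.91691414]]
(0.624, 0.133, 0.144) [[309.39080511  63.93788179]]
```

View pics/w1.png

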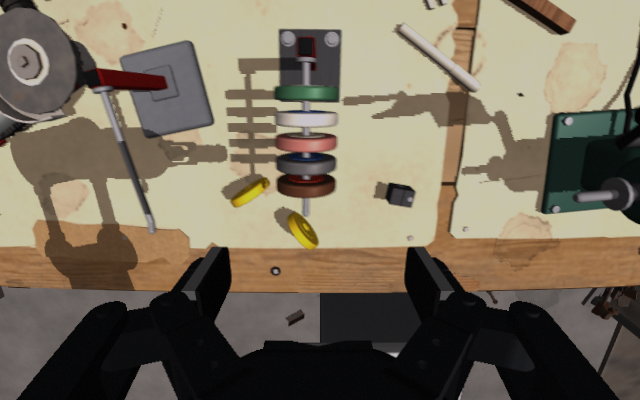

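Wrist view: wheels are centred near column 306, with brown (306,185), grey (307,163), pink (306,142), white (306,119), green (306,92) and the rod tip at (307,212). The collar is at (400,195). The spare rod runs from about (103,90) to (152,230). I'll measure again now that the arm has settled.

```bash
cat >> h.py <<'E'
RNG={"green":((50,60,40),(85,255,255)),"pink":((0,40,130),(8,140,255)),"brown":((2,60,30),(14,255,120))}
def blob(im,lo,hi,roi):
    a,b,c,d=roi; m=cv2.inRange(cv2.cvtColor(im,cv2.COLOR_BGR2HSV)[b:d,a:c],lo,hi)
    n,l,st,ce=cv2.connectedComponentsWithStats(m); i=1+np.argmax(st[1:,4]); x,y,w,h,A=st[i]
    return dict(box=(a+x,b+y,a+x+w,b+y+h),mid=(a+x+(w-1)/2,b+y+(h-1)/2),cen=ce[i]+[a,b],area=A)
E
python3 - <<'E'
from h import *
np.set_printoptions(precision=4,suppress=True)
c=read_camera("wrist"); im=c["color"]; cv2.imwrite("pics/w2.png",im); print(c["origin"],readout.read_state()["tool_pos"])
for n in RNG:
    b=blob(im,*RNG[n],(265,75,350,205)); print(n,b["box"],b["area"]); 
    print(onz(c,b["mid"],.1355),[onz(c,(b["mid"][0],b["box"][k]),.1655) for k in(1,3)])
print("tip",onz(c,(307,213),.146)," B tip",onz(c,(152,231),.146),"B root",onz(c,(103,90),.144))
hsv=cv2.cvtColor(im,cv2.COLOR_BGR2HSV)
for r in range(84,204,6): print(r,hsv[r,290],hsv[r,320])
E
```

```text
[0.5976 0.1322 0.4281] [0.5183 0.1304 0.2783]
green (np.int32(285), np.int32(88), np.int32(348), np.int32(103)) 839
[0.5993 0.1354 0.1355] [array([0.6047, 0.1351, 0.1655]), array([0.5927, 0.1351, 0.1655])]
pink (np.int32(294), np.int32(141), np.int32(347), np.int32(155)) 606
[0.5506 0.1315 0.1355] [array([0.561 , 0.1316, 0.1655]), array([0.5488, 0.1315, 0.1655])]
brown (np.int32(286), np.int32(180), np.int32(345), np.int32(200)) 711
[0.5081 0.1363 0.1355] [array([0.5262, 0.1359, 0.1655]), array([0.5072, 0.1359, 0.1655])]
tip [0.4868 0.1441 0.146 ]  B tip [0.4655 0.3054 0.146 ] B root [0.6056 0.3314 0.144 ]
84 [165  16  64] [150  12  84]
90 [ 68 106  53] [ 68  99 108]
96 [ 68 105  56] [ 67  81 136]
102 [ 0  0 39] [ 68 102  40]
108 [ 26  43 201] [ 26  44 157]
114 [12 35 73] [110 154 116]
120 [ 13  33 125] [145   8 202]
126 [ 12  35 109] [140   8 203]
132 [ 27  44 201] [ 27  46 201]
138 [  4 127  58] [ 17  35 101]
144 [  3 125 100] [  4 106 200]
150 [  4 128 100] [  5  91 201]
156 [ 16  73 160] [111 179  64]
162 [ 0 19 41] [110 141 114]
168 [ 0 21 49] [176  15 120]
174 [ 17  72 155] [  0  15 117]
180 [ 11 143  25] [  9 164  45]
186 [  8 153  45] [  8 159  24]
192 [  9 157  47] [  9 138 111]
198 [ 27  48 201] [  9 147  99]
```

Request:
jog_arm(
  deltas=[0.001,-0.003,0.05,0,0,0,1,0.001,-0.003,0.1,0,0,0,1,0.001,-0.003,0.148,0,0,0,1,0.001,-0.003,0.148,0,0,0,1,0.001,-0.003,0.148,0,0,0,0,0.001,-0.003,0.148,0,0,0,-1,0.001,-0.003,0.148,0,0,0,-1,0.001,-0.003,0.148,0,0,0,-1],
  squeeze=60,
)

```text
time: 2.7
tool_pos: [0.528, 0.1328, 0.1432]
tcp_rot: [-3.132, 0.004, -0.032]
wrist_force: [0.1, -1.4, 30.3]
width: 0.345
grip_force: 50.0
```

Request:
jog_arm(
  deltas=[0,0,0,0,0,0,-1,0,0,0,0,0,0,-1,0,0,0,0,0,0,-1],
)

```text
time: 3.0
tool_pos: [0.5216, 0.1235, 0.138]
tcp_rot: [3.135, -0.001, 0.011]
wrist_force: [-0.1, 0.6, 0.1]
width: -0.002
grip_force: 0.0
```

```bash
python3 - <<'E'
from h import *
s=readout.read_state(); print(s["tool_pos"],s["width"],s["grip_force"])
c=read_camera("wrist"); cv2.imwrite("pics/w3.png",c["color"])
E
```

```text
[0.52162643 0.12353806 0.13804021] -0.001955768429319364 0.0
```

View pics/w3.png

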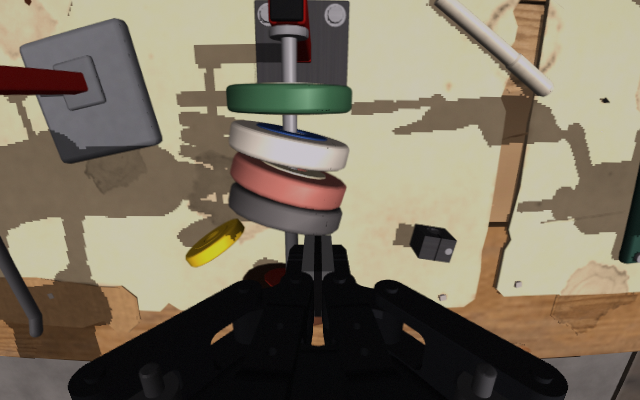

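The pair slipped out of the pads. The fingers are now shut between grey, pushed back at (285,210), and brown at (268,272), with the rod at column 290. I'll go up, open, look again and take the wheels singly.

Request:
jog_arm(
  deltas=[0,0,-0.02,0,0,0,-1,0,0,-0.06,0,0,0,-1,0,0,-0.1,0,0,0,0,0,0,-0.13,0,0,0,1,0,0,-0.13,0,0,0,1,0,0,-0.13,0,0,0,1,0,0,-0.13,0,0,0,1],
)

```text
time: 3.75
tool_pos: [0.5189, 0.1281, 0.2617]
tcp_rot: [-3.141, 0.001, -0.002]
wrist_force: [-0.5, 0.5, 0.2]
width: 0.849
grip_force: 0.0
```

```bash
python3 - <<'E'
from h import *
for i in range(3):
    s=readout.read_state(); print(s["time"],s["tool_pos"],s["width"],s["wrist_force"])
    c=read_camera("wrist"); print(c["origin"])
cv2.imwrite("pics/w4.png",cv2.resize(c["color"][40:300,100:480],None,fx=2,fy=2))
np.set_printoptions(precision=4,suppress=True)
for P in [(.511,.134,.1655),(.598,.134,.1655)]: print(proj(c,P))
E
```

```text
3.75 [0.51885461 0.12806838 0.26173347] 0.8494481574327281 [-0.45929632  0.45983195  0.22236789]
[0.59704574 0.12665676 0.411504  ]
3.8 [0.5183621  0.12797137 0.26073116] 0.9236418330197533 [-0.35655257 -0.04729483 -0.47316577]
[0.59683573 0.12663146 0.41037387]
3.85 [0.5181244  0.12791898 0.26014822] 0.9905347789534011 [ 0.12295647 -0.14470232  0.37908912]
[0.59675871 0.12663052 0.4097288 ]
[[308.8314 201.1082]]
[[307.8215  94.3673]]
```

View pics/w4.png

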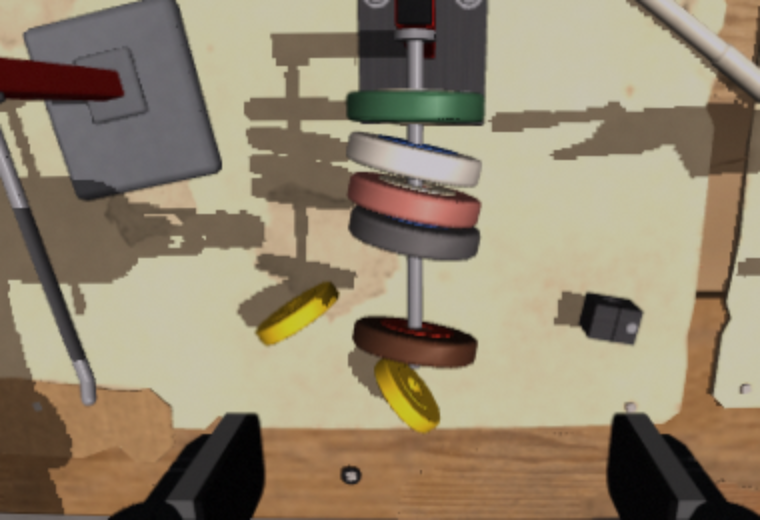

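Brown hangs at the front end of the rod, crop (416,342). Grey and pink are together at (415,235) and (415,200), white is at (415,158) and green at (416,106). All are still on the rod.

```bash
python3 - <<'E'
from h import *
np.set_printoptions(precision=4,suppress=True)
c=read_camera("wrist"); f=lambda u,v:(100+u/2,40+v/2)
print(c["origin"])
for n,p in dict(brownback=(416,328),brown=(416,348),grey=(415,237),pink=(415,207),white=(415,165),green=(416,106)).items(): print(n,onz(c,f(*p),.1655))
print("Btip",onz(c,f(88,398),.146),"Broot",onz(c,f(0,96),.144),"col",onz(c,f(611,305),.032))
delta((.496,.134,.131))
E
```

```text
[0.5968 0.1266 0.4094]
brownback [0.5084 0.1347 0.1655]
brown [0.4992 0.1348 0.1655]
grey [0.5478 0.1347 0.1655]
pink [0.56   0.1346 0.1655]
white [0.5766 0.1344 0.1655]
green [0.5989 0.1338 0.1655]
Btip [0.4648 0.2962 0.146 ] Broot [0.6057 0.3124 0.144 ] col [0.4759 0.0112 0.032 ]
delta [-0.0218 -0.0061  0.1289] [ 0.03  0.14 -0.04] t 3.95
```

Request:
jog_arm(
  deltas=[-0.02,-0.006,0.05,0,0,0,1,-0.02,-0.006,0.095,0,0,0,1,-0.02,-0.006,0.125,0,0,0,1,-0.02,-0.006,0.135,0,0,0,1,-0.02,-0.006,0.135,0,0,0,1,-0.02,-0.006,0.135,0,0,0,1],
  squeeze=40,
)

```text
time: 4.55
tool_pos: [0.5001, 0.1343, 0.1275]
tcp_rot: [-3.141, 0.001, -0.003]
wrist_force: [-0.1, 0.5, 1.2]
width: 0.999
grip_force: 0.0
```

Request:
jog_arm(
  deltas=[0,0,0,0,0,0,0.55,0,0,0,0,0,0,0.4,0,0,0,0,0,0,0.2,0,0,0,0,0,0,-1,0,0,0,0,0,0,-1],
)

```text
time: 5.05
tool_pos: [0.5008, 0.1356, 0.129]
tcp_rot: [-3.139, 0.002, -0.007]
wrist_force: [-0.6, 4.6, 5.3]
width: 0.657
grip_force: 39.7
```

Request:
jog_arm(
  deltas=[0,0,-0.003,0,0,0,-1,0,0,-0.006,0,0,0,-1,0,0,-0.006,0,0,0,-1],
)

```text
time: 5.35
tool_pos: [0.4992, 0.1342, 0.1329]
tcp_rot: [-3.141, 0.001, -0.002]
wrist_force: [0.4, 2.2, -0.2]
width: 0.655
grip_force: 40.6
```

```bash
python3 - <<'E'
from h import *
c=read_camera("wrist");s=readout.read_state(); print(s["tool_pos"],s["width"],s["grip_force"],s["wrist_force"],s["tcp_rot"])
S=read_camera("scene")["color"][130:240,170:340]
w=c["color"][60:400,120:520]
S=cv2.resize(S,(400,259)); o=np.zeros((340,800,3),np.uint8); o[:, :400]=w; o[:259,400:]=S
cv2.imwrite("pics/w5.png",o)
E
```

```text
[0.49917359 0.13425565 0.13258335] 0.6539341109660989 40.44063787870982 [0.36940659 1.47885134 0.74869642] [-3.14117987e+00  1.19090210e-03 -1.46467303e-03]
```

View pics/w5.png

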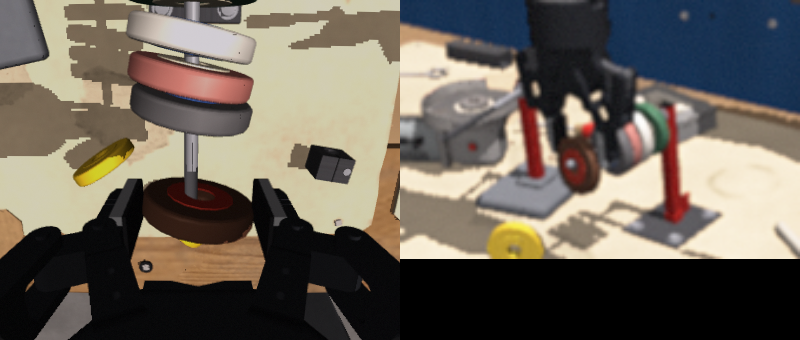

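Brown is gripped, slightly yawed, with the rod tip in the middle of its bore (scene inset 571,165). I'll pull it off.

Request:
jog_arm(
  deltas=[-0.012,0,0,0,0,0,-1,-0.025,0,0,0,0,0,-1,-0.04,0,0,0,0,0,-1,-0.055,0,0,0,0,0,-1,-0.065,0,-0.01,0,0,0,-1,-0.065,0,-0.02,0,0,0,-1,-0.065,0,-0.02,0,0,0,-1],
  squeeze=60,
)

```text
time: 6.15
tool_pos: [0.4345, 0.1343, 0.1537]
tcp_rot: [-3.141, 0.0, -0.005]
wrist_force: [0.6, 0.6, -1.0]
width: 0.641
grip_force: 59.4
```

```bash
python3 - <<'E'
from h import *
np.set_printoptions(precision=4,suppress=True)
s=readout.read_state(); print(s["tool_pos"],s["width"],s["grip_force"],s["wrist_force"])
T=read_camera("top"); c=read_camera("wrist")
hsv=cv2.cvtColor(T["color"],cv2.COLOR_BGR2HSV)
m=cv2.inRange(hsv[150:270,180:250],(95,10,0),(130,255,255))
a=cv2.resize(T["color"][160:260,180:300],(600,500),interpolation=cv2.INTER_CUBIC)
o=np.zeros((500,800,3),np.uint8);o[:,:600]=cv2.convertScaleAbs(a,alpha=1.6); o[:200,600:]=cv2.resize(c["color"][60:380,160:480],(200,200)); cv2.imwrite("pics/t2.png",o)
E
```

```text
[0.4345 0.1343 0.1537] 0.6412418672746043 59.378289168089395 [ 0.6036  0.6483 -1.0062]
```

View pics/t2.png

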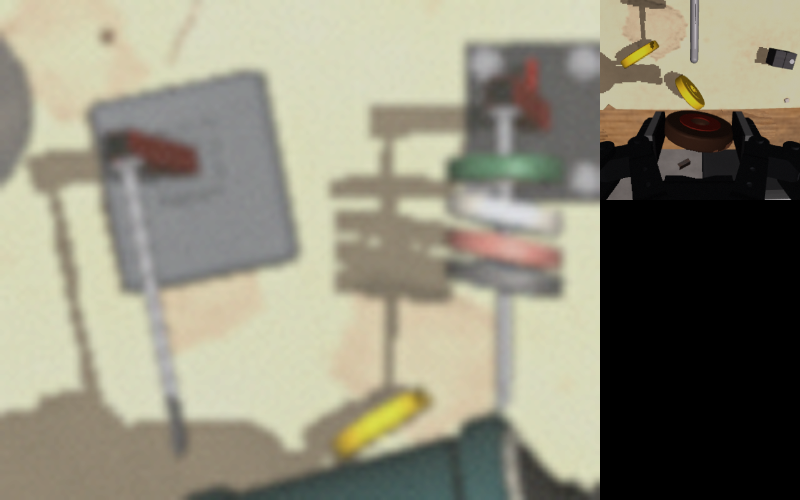

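```bash
python3 - <<'E'
from h import *
np.set_printoptions(precision=4,suppress=True)
c=read_camera("wrist"); s=readout.read_state(); im=c["color"]
hsv=cv2.cvtColor(im,cv2.COLOR_BGR2HSV); m=cv2.inRange(hsv,(0,50,8),(16,255,110)); m[:235]=0;m[320:]=0;m[:,:255]=0;m[:,390:]=0
m=cv2.morphologyEx(m,cv2.MORPH_OPEN,np.ones((3,3)))
n,l,st,ce=cv2.connectedComponentsWithStats(m); i=1+np.argmax(st[1:,4]); print(st[i],ce[i])
ct=max(cv2.findContours((l==i).astype(np.uint8),0,1)[0],key=cv2.contourArea); print(cv2.fitEllipse(ct), cv2.minAreaRect(ct))
p=ct[:,0]; L=p[p[:,0]<=p[:,0].min()+3].mean(0); Rr=p[p[:,0]>=p[:,0].max()-3].mean(0); print(L,Rr,s["tool_pos"])
z=s["tool_pos"][2]+.005; a,b=onz(c,L,z),onz(c,Rr,z); print(a,b,np.degrees(np.arctan2(a[0]-b[0],a[1]-b[1])))
T=read_camera("top"); r=onz(T,(205.6,193),.142); t=onz(T,(216,250),.142); print(r,t)
cv2.imwrite("pics/x.png",im)
E
```

```text
[ 263  236  110   69 6028] [317.4446 269.8494]
((317.4817810058594, 269.88323974609375), (64.8414306640625, 116.17887878417969), 101.41827392578125) ((317.6534423828125, 269.9653625488281), (111.14566040039062, 65.2744369506836), 5.710593223571777)
[263.6471 262.5   ] [371.0625 274.5   ] [0.4341 0.1341 0.1522]
[0.4267 0.1622 0.1572] [0.4192 0.1033 0.1572] 7.328912626910905
[0.6026 0.3227 0.142 ] [0.4599 0.2973 0.142 ]
```

Request:
jog_arm(
  deltas=[-0.011,-0.05,-0.01,0,0,-6,-1,-0.011,-0.1,-0.01,0,0,-12,-1,-0.011,-0.145,-0.01,0,0,-18,-1,-0.011,-0.158,0,0,0,-18,-1,-0.011,-0.158,0.017,0,0,-18,-1,-0.011,-0.158,0.017,0,0,-18,-1,-0.011,-0.158,0.017,0,0,-18,-1],
)

```text
time: 7.05
tool_pos: [0.4223, 0.2912, 0.134]
tcp_rot: [3.102, 0.489, -0.004]
wrist_force: [0.4, 0.1, -0.2]
width: 0.639
grip_force: 59.6
```

```bash
python3 - <<'E'
from h import *
np.set_printoptions(precision=4,suppress=True)
s=readout.read_state(); print(s["tool_pos"],s["wrist_force"],s["tcp_rot"])
c=read_camera("wrist");S=read_camera("scene");T=read_camera("top")
o=np.zeros((560,800,3),np.uint8); o[:,:480]=cv2.resize(c["color"][20:370,170:470],(480,560)); o[:320,480:]=cv2.resize(S["color"][140:260,180:300],(320,320),interpolation=cv2.INTER_CUBIC)
o[330:560,480:]=cv2.convertScaleAbs(cv2.resize(T["color"][170:285,170:330],(320,230)),alpha=1.5)
cv2.imwrite("pics/w6.png",o)
for P in [(.4599,.2973,.144),(.6026,.3227,.14)]: print(proj(c,P),proj(S,P))
E
```

```text
[0.4223 0.2912 0.134 ] [ 0.418   0.0874 -0.2284] [ 3.1019  0.489  -0.0042]
[[326.2827 184.3666]] [[187.2826 189.2825]]
[[ 379.627 -175.801]] [[221.2471 169.2837]]
```

View pics/w6.png

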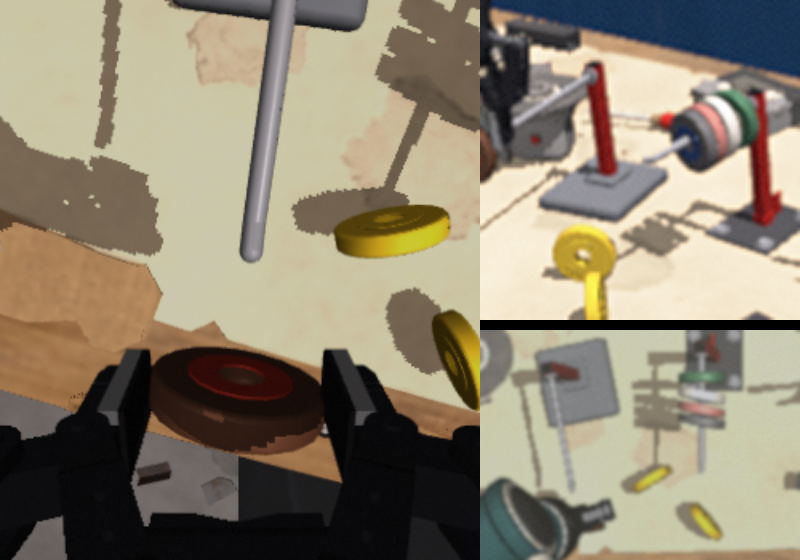

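Wrist view: the bore is at crop (240,378), the rod tip at (250,252), and the rod runs up-right to (285,0). I'll work out the lateral offset.

```bash
python3 - <<'E'
from h import *
np.set_printoptions(precision=4,suppress=True)
c=read_camera("wrist"); f=lambda u,v:(170+u/1.6,20+v/1.6)
b=onz(c,f(240,378),.1405); t=onz(c,f(251,250),.142); r=onz(c,f(285,2),.141); print(b,t,r)
u=(r-t)[:2]; u/=np.linalg.norm(u); n=np.array([-u[1],u[0]]); print("rod yaw",np.degrees(np.arctan2(u[1],u[0])),"along",(t-b)[:2]@u,"lateral (left of rod +)",(b-t)[:2]@n)
E
```

```text
[0.4205 0.2877 0.1405] [0.4641 0.2984 0.142 ] [0.5322 0.3113 0.141 ]
rod yaw 10.743829206560255 along 0.04483534185578572 lateral (left of rod +) -0.002366298470158697
```

Request:
jog_arm(
  deltas=[0.0003,-0.0025,-0.002,0,0,0,-1,0.02,0.0,-0.002,0,0,0,-1,0.035,0.002,-0.002,0,0,0,-1,0.045,0.0035,-0.002,0,0,0,-1,0.055,0.0047,-0.002,0,0,0,-1,0.065,0.006,-0.002,0,0,0,-1,0.075,0.0073,-0.002,0,0,0,-1],
)

```text
time: 7.95
tool_pos: [0.4968, 0.3082, 0.1366]
tcp_rot: [3.103, 0.49, -0.002]
wrist_force: [0.1, -0.8, -0.5]
width: 0.639
grip_force: 59.8
```

Request:
jog_arm(
  deltas=[0.025,0.0033,0,0,0,0,-1,0.055,0.0072,0,0,0,0,-1,0.084,0.011,0.001,0,0,0,-1,0.084,0.011,0.004,0,0,0,-1,0.084,0.011,0.004,0,0,0,-1,0.084,0.011,0.004,0,0,0,0.8,0.084,0.011,0.004,0,0,0,1,0.084,0.011,0.004,0,0,0,1],
)

```text
time: 8.75
tool_pos: [0.5793, 0.3238, 0.1336]
tcp_rot: [-3.103, -0.491, -0.001]
wrist_force: [-0.1, -0.1, 0.9]
width: 1.007
grip_force: 0.0
```

Request:
jog_arm(
  deltas=[0,0,0,0,0,0,1,0,0,-0.03,0,0,0,1,0,0,-0.08,0,0,0,1,0,0,-0.12,0,0,0,1,0,0,-0.12,0,0,0,1],
)

```text
time: 9.25
tool_pos: [0.5835, 0.3258, 0.2626]
tcp_rot: [-3.098, -0.49, -0.022]
wrist_force: [0.5, 0.3, 1.1]
width: 1.0
grip_force: 0.0
```

```bash
python3 - <<'E'
from h import *
np.set_printoptions(precision=4,suppress=True)
s=readout.read_state(); print(s["tool_pos"],s["wrist_force"],s["width"])
c=read_camera("wrist"); im=c["color"]; cv2.imwrite("pics/w7.png",im)
b=blob(im,(0,60,10),(14,255,120),(220,40,420,250)); print(b, onz(c,b["mid"],.15))
delta((.548,.1345,.26),0); delta((.548,.1345,.128),0)
E
```

```text
[0.5835 0.3258 0.2626] [0.5236 0.3003 1.1013] 1.000091333078537
{'box': (np.int32(289), np.int32(181), np.int32(350), np.int32(217)), 'mid': (np.float64(319.0), np.float64(198.5)), 'cen': array([318.2942, 199.1855]), 'area': np.int32(1353)} [0.5753 0.3203 0.15  ]
delta [-0.0912  0.1708 -0.0022] [-0.17 -0.53 17.98] t 9.3
delta [-0.0925  0.171   0.1298] [-0.17 -0.53 17.98] t 9.3
```

```bash
python3 - <<'E'
from h import *
delta((.542,.135,.26),-8)
E
```

```text
delta [-0.0968  0.1684 -0.0023] [-0.21 -0.52 25.97] t 9.3
```

Request:
jog_arm(
  deltas=[-0.024,0.042,0,0,0,6.5,1,-0.048,0.084,0,0,0,13,1,-0.072,0.126,0,0,0,19.5,1,-0.097,0.168,0,0,0,26,1,-0.097,0.168,0,0,0,26,1,-0.097,0.168,0,0,0,26,1,-0.097,0.168,0,0,0,26,1],
)

```text
time: 10.0
tool_pos: [0.5392, 0.1347, 0.2525]
tcp_rot: [-3.134, 0.219, 0.001]
wrist_force: [-0.3, -0.9, -0.2]
width: 0.998
grip_force: 0.0
```

```bash
cat >> h.py <<'E'
def profile(c,A=(.47,.1345),B=(.625,.1345),z=.1655,half=.012,n=80):
    """HSV along two lines parallel to the rod at height z, left and right of it"""
    hs=cv2.cvtColor(cv2.GaussianBlur(c["color"],(3,3),0),cv2.COLOR_BGR2HSV); A,B=np.array(A),np.array(B); u=(B-A)/np.linalg.norm(B-A); nn=np.array([-u[1],u[0]])
    for t in np.linspace(0,1,n):
        o=[]
        for s in(half,-half):
            P=A+(B-A)*t+nn*s; q=proj(c,(*P,z))[0].round().astype(int)
            o.append(hs[q[1],q[0]].tolist() if 0<=q[0]<640 and 0<=q[1]<400 else None)
        print(round(np.linalg.norm(B-A)*t*1000),(A+(B-A)*t).round(3),o)
E
python3 - <<'E'
from h import *
c=read_camera("wrist"); s=readout.read_state(); print(s["tool_pos"],s["tcp_rot"]); profile(c,A=(.53,.1345),B=(.61,.1345),n=41)
delta((.542,.135,.26),-8)
E
```

```text
[0.53932884 0.13511594 0.25264841] [-3.13371509e+00  2.17565607e-01  1.07907161e-03]
0 [0.53  0.134] [[26, 44, 196], [26, 43, 196]]
2 [0.532 0.134] [[23, 51, 196], [26, 44, 196]]
4 [0.534 0.134] [[19, 67, 190], [26, 44, 196]]
6 [0.536 0.134] [[19, 66, 194], [26, 44, 196]]
8 [0.538 0.134] [[19, 65, 195], [26, 48, 186]]
10 [0.54  0.134] [[18, 69, 192], [9, 20, 90]]
12 [0.542 0.134] [[17, 72, 166], [175, 17, 92]]
14 [0.544 0.134] [[12, 41, 93], [0, 16, 98]]
16 [0.546 0.134] [[0, 12, 83], [176, 18, 102]]
18 [0.548 0.134] [[5, 19, 82], [0, 16, 96]]
20 [0.55  0.134] [[0, 16, 81], [173, 19, 55]]
22 [0.552 0.134] [[174, 15, 83], [2, 77, 50]]
24 [0.554 0.134] [[0, 16, 65], [3, 121, 154]]
26 [0.556 0.134] [[0, 16, 32], [4, 119, 186]]
28 [0.558 0.134] [[4, 119, 109], [4, 117, 191]]
30 [0.56  0.134] [[3, 120, 168], [3, 115, 193]]
32 [0.562 0.134] [[4, 122, 171], [4, 115, 188]]
34 [0.564 0.134] [[3, 121, 166], [4, 124, 123]]
36 [0.566 0.134] [[4, 122, 165], [9, 87, 85]]
38 [0.568 0.134] [[3, 121, 156], [17, 59, 90]]
40 [0.57  0.134] [[3, 125, 90], [18, 44, 86]]
42 [0.572 0.134] [[10, 84, 82], [12
[... 278 characters left out ...]
192], [112, 159, 69]]
56 [0.586 0.134] [[14, 31, 171], [107, 27, 66]]
58 [0.588 0.134] [[150, 8, 67], [25, 45, 186]]
60 [0.59  0.134] [[112, 148, 50], [25, 43, 196]]
62 [0.592 0.134] [[26, 35, 124], [26, 43, 196]]
64 [0.594 0.134] [[47, 55, 97], [46, 53, 101]]
66 [0.596 0.134] [[68, 103, 82], [68, 89, 115]]
68 [0.598 0.134] [[69, 103, 87], [67, 85, 126]]
70 [0.6   0.134] [[69, 103, 87], [68, 84, 128]]
72 [0.602 0.134] [[68, 100, 84], [67, 80, 130]]
74 [0.604 0.134] [[68, 102, 80], [68, 94, 103]]
76 [0.606 0.134] [[51, 59, 61], [27, 48, 102]]
78 [0.608 0.134] [[0, 10, 122], [0, 12, 62]]
80 [0.61  0.134] [[156, 9, 143], [160, 12, 62]]
delta [ 0.0027 -0.0003 -0.0074] [-0.02  0.04  0.06] t 10.05
```

Request:
jog_arm(
  deltas=[0.002,0,0.04,0,0,2,1,0.002,0,0.08,0,0,2,1,0.002,0,0.11,0,0,2,1,0.002,0,0.125,0,0,2,1,0.002,0,0.125,0,0,2,1,0.002,0,0.125,0,0,2,0.6,0.002,0,0.125,0,0,2,0.4,0.002,0,0.125,0,0,2,-1],
  squeeze=40,
)

```text
time: 10.85
tool_pos: [0.5433, 0.1366, 0.1312]
tcp_rot: [-3.124, 0.275, -0.007]
wrist_force: [-1.5, 7.7, 1.7]
width: 0.645
grip_force: 40.5
```

Request:
jog_arm(
  deltas=[0,0,0,0,0,0,-1,0,0,0,0,0,0,-1,0,0,0,0,0,0,-1],
)

```text
time: 11.15
tool_pos: [0.5432, 0.1366, 0.1312]
tcp_rot: [-3.124, 0.275, -0.007]
wrist_force: [-0.5, 7.9, 1.8]
width: 0.641
grip_force: 40.5
```

```bash
python3 - <<'E'
from h import *
c=read_camera("wrist"); cv2.imwrite("pics/w8.png",c["color"]); s=readout.read_state(); print(s["tool_pos"],s["tcp_rot"],s["wrist_force"],s["width"]); profile(c,A=(.53,.1345),B=(.57,.1345),n=21)
E
```

```text
[0.54320048 0.13662257 0.13117916] [-3.12396176  0.2746397  -0.00688489] [-0.97123869  7.99378312  2.26144328] 0.6397872429611027
0 [0.53  0.134] [[25, 50, 209], [24, 52, 209]]
2 [0.532 0.134] [[18, 74, 127], [24, 52, 209]]
4 [0.534 0.134] [[17, 77, 120], [25, 50, 209]]
6 [0.536 0.134] [[16, 76, 118], [24, 52, 209]]
8 [0.538 0.134] [[17, 78, 117], [23, 55, 209]]
10 [0.54  0.134] [[17, 78, 118], [22, 55, 162]]
12 [0.542 0.134] [[16, 79, 120], [170, 20, 39]]
14 [0.544 0.134] [[19, 44, 82], [0, 19, 41]]
16 [0.546 0.134] [[0, 20, 51], [170, 18, 42]]
18 [0.548 0.134] [[0, 15, 51], [0, 17, 45]]
20 [0.55  0.134] [[0, 20, 51], [0, 13, 38]]
22 [0.552 0.134] [[174, 22, 57], [165, 18, 28]]
24 [0.554 0.134] [[173, 18, 58], [4, 119, 180]]
26 [0.556 0.134] [[0, 22, 35], [4, 118, 198]]
28 [0.558 0.134] [[2, 81, 47], [4, 117, 200]]
30 [0.56  0.134] [[4, 123, 158], [4, 117, 202]]
32 [0.562 0.134] [[3, 120, 162], [4, 101, 205]]
34 [0.564 0.134] [[4, 122, 159], [3, 125, 102]]
36 [0.566 0.134] [[4, 123, 158], [4, 126, 85]]
38 [0.568 0.134] [[4, 120, 163], [3, 124, 84]]
40 [0.57  0.134] [[3, 125, 104], [17, 44, 163]]
```

Request:
jog_arm(
  deltas=[0,-0.001,-0.004,0,0,0,-1,0,-0.001,-0.007,0,0,0,-1,-0.02,0.0025,-0.007,0,0,0,-1,-0.045,0.007,-0.007,0,0,0,-1,-0.07,0.0115,-0.007,0,0,0,-1,-0.095,0.016,-0.007,0,0,0,-1,-0.12,0.02,-0.008,0,0,0,-1,-0.12,0.02,-0.02,0,0,0,-1],
  squeeze=60,
)

```text
time: 12.0
tool_pos: [0.4156, 0.1339, 0.1469]
tcp_rot: [3.127, -0.274, -0.007]
wrist_force: [-0.7, -0.1, -1.1]
width: 0.629
grip_force: 60.9
```

```bash
python3 - <<'E'
from h import *
np.set_printoptions(precision=4,suppress=True)
c=read_camera("wrist"); cv2.imwrite("pics/w9.png",c["color"]); s=readout.read_state(); print(s["tool_pos"],s["tcp_rot"],s["wrist_force"],s["width"])
hs=cv2.cvtColor(c["color"],cv2.COLOR_BGR2HSV)
delta((.423,.292,.165),10.5)
# bore / hub in wheel: print V profile through image center column
for v in range(228,320,4): print(v,hs[v,285:352:6].tolist())
E
```

```text
[0.4197 0.1348 0.1505] [-3.1294  0.2739 -0.0043] [ 0.7792 -0.3204  1.6389] 0.6311004535214204
delta [-0.024  -0.1554 -0.0144] [  0.    -0.16 -20.51] t 12.05
228 [[0, 19, 27], [111, 174, 38], [111, 175, 48], [110, 179, 47], [111, 179, 87], [111, 154, 81], [111, 167, 84], [110, 188, 57], [111, 179, 47], [110, 188, 38], [110, 188, 38], [0, 19, 27]]
232 [[112, 131, 35], [110, 181, 38], [111, 180, 41], [111, 179, 77], [170, 19, 41], [170, 17, 46], [173, 20, 51], [0, 16, 48], [110, 176, 45], [111, 188, 38], [110, 188, 38], [0, 9, 28]]
236 [[110, 177, 39], [111, 174, 38], [111, 177, 39], [0, 9, 30], [0, 13, 39], [170, 14, 54], [10, 13, 61], [173, 20, 50], [111, 161, 38], [111, 172, 40], [110, 168, 38], [114, 49, 26]]
240 [[110, 181, 48], [113, 170, 39], [110, 174, 38], [111, 200, 37], [150, 9, 30], [165, 14, 36], [170, 19, 41], [120, 23, 44], [110, 181, 38], [110, 179, 37], [111, 186, 37], [113, 39, 26]]
244 [[170, 27, 28], [111, 181, 38], [111, 174, 38], [111, 195, 38], [110, 188, 38], [110, 193, 37], [110, 177, 39], [110, 193, 37], [111, 177, 39], [110, 188, 38], [111, 177, 39], [15, 19, 
[... 2465 characters left out ...]
[[7, 21, 110], [10, 20, 112], [9, 23, 110], [7, 21, 109], [9, 23, 113], [9, 22, 117], [6, 22, 115], [10, 26, 117], [9, 23, 113], [12, 23, 113], [7, 20, 113], [6, 22, 115]]
308 [[7, 21, 111], [9, 23, 111], [10, 21, 110], [10, 21, 110], [11, 24, 115], [8, 23, 120], [9, 22, 117], [9, 22, 117], [6, 22, 114], [5, 24, 117], [11, 24, 117], [10, 20, 114]]
312 [[9, 23, 111], [9, 23, 109], [10, 21, 109], [12, 23, 113], [11, 24, 116], [7, 20, 117], [9, 22, 116], [8, 28, 100], [10, 78, 72], [6, 22, 115], [11, 24, 118], [6, 23, 113]]
316 [[7, 21, 109], [12, 23, 112], [12, 23, 110], [5, 24, 115], [9, 22, 118], [6, 21, 119], [9, 23, 113], [6, 41, 62], [9, 58, 31], [6, 22, 115], [9, 23, 113], [12, 22, 114]]
```

Request:
jog_arm(
  deltas=[-0.02,-0.045,-0.01,0,0,-5,-1,-0.036,-0.09,-0.01,0,0,-12,-1,-0.036,-0.135,-0.01,0,0,-18,-1,-0.036,-0.15,0,0,0,-20.5,-1,-0.036,-0.15,0.012,0,0,-20.5,-1,-0.036,-0.15,0.012,0,0,-20.5,-1,-0.036,-0.15,0.012,0,0,-20.5,-1],
)

```text
time: 12.75
tool_pos: [0.4104, 0.2878, 0.1357]
tcp_rot: [3.128, 0.284, -0.002]
wrist_force: [0.1, -0.1, -0.5]
width: 0.632
grip_force: 61.0
```

```bash
cat >> h.py <<'E'
def hull_ell(m):
    ct=max(cv2.findContours(m,0,1)[0],key=cv2.contourArea); return cv2.fitEllipse(cv2.convexHull(ct))
def bore(c,hub,z,roi=(250,200,390,285)):
    lo,hi={"blue":((100,90,20),(125,255,255)),"red":((0,120,60),(6,255,255)),"yellow":((20,120,60),(35,255,255))}[hub]
    a,b,cc,d=roi; m=cv2.inRange(cv2.cvtColor(c["color"],cv2.COLOR_BGR2HSV)[b:d,a:cc],lo,hi)
    e=hull_ell(cv2.morphologyEx(m,cv2.MORPH_OPEN,np.ones((2,2)))); p=(e[0][0]+a,e[0][1]+b); return p,onz(c,p,z),e
def rod(c,A,B,z=.143,halfw=.014,n=40):
    """find the grey rod across a straight guess line root A -> tip B; returns world points on it"""
    hs=cv2.cvtColor(c["color"],cv2.COLOR_BGR2HSV); A,B=np.array(A),np.array(B); u=(B-A)/np.linalg.norm(B-A); nn=np.array([-u[1],u[0]]); out=[]
    for t in np.linspace(0,1.12,n):
        S=np.linspace(-halfw,halfw,57); P=np.array([[*(A+(B-A)*t+nn*s),z] for s in S]); q=proj(c,P).round().astype(int)
        if (q<0).any() or (q[:,0]>639).any() or (q[:,1]>399).any(): continue
        v=hs[q[:,1],q[:,0]].astype(int); ok=(v[:,1]<32)&(v[:,2]>45)
        if 8<=ok.sum()<=22: out.append((t,*(P[ok].mean(0)),ok.sum()))
    return np.array(out)
E
python3 - <<'E'
from h import *
np.set_printoptions(precision=4,suppress=True)
c=read_camera("wrist"); cv2.imwrite("pics/w10.png",c["color"]); s=readout.read_state(); print(s["tool_pos"],s["tcp_rot"],s["wrist_force"])
print(bore(c,"blue",.1405)); print(rod(c,(.6026,.3227),(.4615,.2975)))
E
```

```text
[0.4107 0.2879 0.1362] [ 3.1282  0.2837 -0.0003] [-0.2985 -0.7991 -0.2088]
((318.2993621826172, 237.70747756958008), array([0.4177, 0.2873, 0.1405]), ((68.29936218261719, 37.70747756958008), (33.48025894165039, 67.37185668945312), 90.53548431396484))
[[ 0.6031  0.5173  0.3085  0.143  13.    ]
 [ 0.6318  0.5133  0.3078  0.143  13.    ]
 [ 0.6605  0.5092  0.307   0.143  13.    ]
 [ 0.6892  0.5052  0.3063  0.143  13.    ]
 [ 0.7179  0.5011  0.3056  0.143  13.    ]
 [ 0.7467  0.4971  0.3049  0.143  13.    ]
 [ 0.7754  0.493   0.3041  0.143  13.    ]
 [ 0.8041  0.489   0.3032  0.143  14.    ]
 [ 0.8328  0.485   0.3025  0.143  14.    ]
 [ 0.8615  0.4809  0.3015  0.143  13.    ]
 [ 0.8903  0.4769  0.3008  0.143  13.    ]
 [ 0.919   0.4728  0.3     0.143  13.    ]
 [ 0.9477  0.4688  0.2991  0.143  14.    ]
 [ 0.9764  0.4648  0.2983  0.143  14.    ]]
```

Request:
jog_arm(
  deltas=[0.02,-0.002,-0.0015,0,0,0,-1,0.035,-0.0022,-0.0015,0,0,0,-1,0.048,-0.0024,-0.0015,0,0,0,-1,0.06,-0.0025,-0.0015,0,0,0,-1,0.08,-0.0027,-0.0015,0,0,0,-1,0.105,-0.003,-0.0015,0,0,0,-1,0.13,-0.0033,-0.0015,0,0,0,-1,0.142,-0.0035,-0.001,0,0,0,-1],
)

```text
time: 13.6
tool_pos: [0.5518, 0.3184, 0.1372]
tcp_rot: [-3.128, -0.285, -0.002]
wrist_force: [-0.0, -0.6, -1.3]
width: 0.628
grip_force: 61.1
```

Request:
jog_arm(
  deltas=[0,0,0.003,0,0,0,-1,0,0,0.003,0,0,0,0.8,0,0,0.003,0,0,0,1,0,0,0.003,0,0,0,1,0,0,0.003,0,0,0,1,0,0,-0.04,0,0,0,1,0,0,-0.08,0,0,0,1,0,0,-0.12,0,0,0,1],
)

```text
time: 14.4
tool_pos: [0.5488, 0.3181, 0.2585]
tcp_rot: [3.128, 0.287, -0.001]
wrist_force: [0.1, 0.4, 1.1]
width: 0.998
grip_force: 0.0
```

```bash
python3 - <<'E'
from h import *
np.set_printoptions(precision=4,suppress=True)
c=read_camera("wrist"); cv2.imwrite("pics/w11.png",c["color"]); s=readout.read_state(); print(s["tool_pos"],s["width"],s["wrist_force"])
a=(.4648,.2983);u=np.array([np.cos(.192),np.sin(.192)])
profile(c,A=np.array(a)+.06*u,B=np.array(a)+.135*u,n=26)
delta((.5555,.1355,.25),-10)
E
```

```text
[0.5523 0.32   0.2679] 0.9983168694452691 [3.4696 1.3323 5.3002]
0 [0.524 0.31 ] [[26, 41, 201], [26, 49, 201]]
3 [0.527 0.31 ] [[25, 39, 201], [27, 47, 201]]
6 [0.53  0.311] [[26, 41, 201], [26, 46, 201]]
9 [0.533 0.311] [[26, 41, 201], [27, 46, 201]]
12 [0.535 0.312] [[26, 42, 201], [27, 46, 201]]
15 [0.538 0.313] [[26, 42, 201], [27, 46, 201]]
18 [0.541 0.313] [[26, 39, 201], [27, 46, 201]]
21 [0.544 0.314] [[25, 39, 201], [27, 44, 201]]
24 [0.547 0.314] [[23, 38, 133], [22, 36, 126]]
27 [0.55  0.315] [[0, 16, 80], [0, 16, 109]]
30 [0.553 0.315] [[0, 16, 78], [0, 15, 119]]
33 [0.556 0.316] [[175, 19, 79], [0, 17, 107]]
36 [0.559 0.317] [[170, 23, 34], [0, 16, 31]]
39 [0.562 0.317] [[115, 80, 35], [112, 143, 57]]
42 [0.565 0.318] [[111, 183, 39], [168, 67, 38]]
45 [0.568 0.318] [[117, 80, 32], [9, 150, 97]]
48 [0.571 0.319] [[9, 152, 77], [9, 139, 108]]
51 [0.574 0.319] [[9, 152, 77], [9, 142, 104]]
54 [0.577 0.32 ] [[9, 153, 75], [8, 154, 43]]
57 [0.58  0.321] [[9, 154, 53], [3, 216, 85]]
60 [0.583 0.321] [[4, 200, 46], [3, 212, 47]]
63 [0.586 0.322] [[3, 214, 50], [132, 11, 112]]
66 [0.588 0.322] [[135, 9, 110], [128, 9, 113]]
69 [0.591 0.323] [[132, 11, 114], [130, 13, 115]]
72 [0.594 0.323] [[130, 13, 114], [135, 9, 113]]
75 [0.597 0.324] [[132, 11, 116], [135, 9, 113]]
delta [-0.0306  0.1821  0.0168] [-0.34 -0.65 20.48] t 14.45
```

Request:
jog_arm(
  deltas=[-0.008,0.047,0,0,0,5,1,-0.016,0.095,0,0,0,12,1,-0.024,0.14,0,0,0,18,1,-0.029,0.182,0.008,0,0,20.5,1,-0.029,0.182,0.008,0,0,20.5,1,-0.029,0.182,0.008,0,0,20.5,1],
)

```text
time: 15.05
tool_pos: [0.5536, 0.1332, 0.2491]
tcp_rot: [-3.129, 0.278, 0.0]
wrist_force: [-0.0, 1.2, 0.1]
width: 0.999
grip_force: 0.0
```

```bash
python3 - <<'E'
from h import *
np.set_printoptions(precision=4,suppress=True)
c=read_camera("wrist"); profile(c,A=(.54,.1345),B=(.61,.1345),n=36); b=blob(c["color"],(0,60,60),(8,160,255),(250,40,390,220)); print(b["box"],onz(c,b["mid"],.14))
delta((.5575,.1355,.127),-10)
E
```

```text
0 [0.54  0.134] [[17, 74, 176], [25, 44, 193]]
2 [0.542 0.134] [[17, 74, 183], [26, 43, 192]]
4 [0.544 0.134] [[17, 73, 188], [26, 45, 192]]
6 [0.546 0.134] [[17, 73, 188], [24, 53, 192]]
8 [0.548 0.134] [[17, 72, 184], [25, 53, 193]]
10 [0.55  0.134] [[17, 73, 188], [26, 49, 193]]
12 [0.552 0.134] [[17, 73, 184], [26, 48, 193]]
14 [0.554 0.134] [[17, 73, 186], [27, 46, 192]]
16 [0.556 0.134] [[17, 73, 182], [24, 51, 186]]
18 [0.558 0.134] [[4, 122, 140], [4, 117, 178]]
20 [0.56  0.134] [[3, 122, 165], [4, 115, 190]]
22 [0.562 0.134] [[3, 123, 162], [4, 114, 190]]
24 [0.564 0.134] [[3, 124, 161], [4, 109, 191]]
26 [0.566 0.134] [[4, 120, 162], [4, 114, 188]]
28 [0.568 0.134] [[4, 124, 121], [3, 122, 125]]
30 [0.57  0.134] [[2, 123, 52], [4, 105, 61]]
32 [0.572 0.134] [[12, 65, 90], [11, 26, 159]]
34 [0.574 0.134] [[19, 57, 71], [150, 7, 193]]
36 [0.576 0.134] [[17, 29, 176], [145, 8, 194]]
38 [0.578 0.134] [[15, 29, 192], [144, 7, 193]]
40 [0.58  0.134] [[15, 29, 191], [150, 7, 193]]
42 [0.582 0.134] [[14, 31, 187], [9, 16, 161]]
44 [0.584 0.134] [[15, 30, 186], [135, 15, 66]]
46 [0.586 0.134] [[13, 35, 140], [111, 163, 69]]
48 [0.588 0.134] [[160, 13, 61], [110, 188, 38]]
50 [0.59  0.134] [[113, 125, 49], [116, 32, 56]]
52 [0.592 0.134] [[114, 85, 42], [26, 45, 187]]
54 [0.594 0.134] [[45, 38, 67], [29, 43, 165]]
56 [0.596 0.134] [[68, 103, 84], [68, 92, 105]]
58 [0.598 0.134] [[68, 102, 85], [68, 86, 118]]
60 [0.6   0.134] [[68, 102, 85], [68, 83, 123]]
62 [0.602 0.134] [[67, 101, 83], [67, 82, 127]]
64 [0.604 0.134] [[68, 101, 81], [68, 90, 111]]
66 [0.606 0.134] [[68, 105, 46], [62, 72, 53]]
68 [0.608 0.134] [[21, 59, 69], [19, 58, 75]]
70 [0.61  0.134] [[10, 7, 103], [20, 28, 54]]
(np.int32(279), np.int32(169), np.int32(346), np.int32(197)) [0.5599 0.136  0.14  ]
delta [ 0.0033 -0.0019  0.1224] [-0.05 -0.02 -0.06] t 15.1
```

Request:
jog_arm(
  deltas=[0.002,-0.002,0.02,0,0,-8,1,0.002,-0.002,0.06,0,0,-10,1,0.002,-0.002,0.1,0,0,-10,1,0.002,-0.002,0.122,0,0,-10,1,0.002,-0.002,0.122,0,0,-10,1,0.002,-0.002,0.122,0,0,-10,0.6,0.002,-0.002,0.122,0,0,-10,0.4,0.002,-0.002,0.122,0,0,-10,-1],
  squeeze=40,
)

```text
time: 15.9
tool_pos: [0.5582, 0.1365, 0.1301]
tcp_rot: [-3.14, 0.0, -0.007]
wrist_force: [0.4, 0.8, 1.8]
width: 0.659
grip_force: 39.7
```

Request:
jog_arm(
  deltas=[0,0,0,0,0,0,-1,0,0,0,0,0,0,-1,0,0,-0.004,0,0,0,-1,0,0,-0.007,0,0,0,-1,0,0,-0.007,0,0,0,-1],
)

```text
time: 16.4
tool_pos: [0.5565, 0.1354, 0.1347]
tcp_rot: [3.142, -0.001, 0.001]
wrist_force: [0.6, 0.7, -0.6]
width: 0.664
grip_force: 39.9
```

Request:
jog_arm(
  deltas=[-0.015,0,-0.0015,0,0,0,-1,-0.035,0,-0.0015,0,0,0,-1,-0.055,0,-0.0015,0,0,0,-1,-0.075,0,-0.0015,0,0,0,-1,-0.095,0,-0.0015,0,0,0,-1,-0.12,0,-0.0015,0,0,0,-1,-0.14,0,-0.005,0,0,0,-1,-0.14,0,-0.015,0,0,0,-1],
  squeeze=60,
)

```text
time: 17.2
tool_pos: [0.4115, 0.1349, 0.1472]
tcp_rot: [3.14, 0.0, -0.009]
wrist_force: [0.6, 0.9, -1.9]
width: 0.647
grip_force: 59.6
```

Request:
jog_arm(
  deltas=[0,-0.045,-0.005,0,0,-5,-1,-0.005,-0.09,-0.005,0,0,-10,-1,-0.008,-0.13,-0.005,0,0,-11,-1,-0.008,-0.154,0.003,0,0,-11,-1,-0.008,-0.154,0.012,0,0,-11,-1,-0.008,-0.154,0.012,0,0,-11,-1,-0.008,-0.154,0.012,0,0,-11,-1],
)

```text
time: 17.9
tool_pos: [0.4081, 0.2886, 0.1367]
tcp_rot: [3.126, 0.299, -0.002]
wrist_force: [0.0, -0.2, -0.5]
width: 0.65
grip_force: 59.8
```

```bash
python3 - <<'E'
from h import *
np.set_printoptions(precision=4,suppress=True)
c=read_camera("wrist"); cv2.imwrite("pics/w12.png",c["color"]); s=readout.read_state(); print(s["tool_pos"],s["tcp_rot"],s["wrist_force"])
hs=cv2.cvtColor(c["color"],cv2.COLOR_BGR2HSV); print([hs[v,300].tolist() for v in range(225,262,6)])
for h in("blue","red","yellow"):
    try: print(h,bore(c,h,.1405))
    except Exception as e: print(h,"-")
r=rod(c,(.6026,.3227),(.4615,.2975)); print(r[[0,len(r)//2,-1]] if len(r) else r); p=np.polyfit(r[:,1],r[:,2],1); print("yaw",np.degrees(np.arctan(p[0])),"y at .418",np.polyval(p,.418))
E
```

```text
[0.4084 0.2886 0.1371] [ 3.1268  0.2984 -0.0006] [-0.4974  0.2446 -0.8108]
[[19, 60, 68], [18, 62, 70], [20, 57, 67], [21, 60, 68], [4, 113, 63], [2, 125, 57], [4, 125, 86]]
blue -
red ((316.7035675048828, 252.51233291625977), array([0.4061, 0.2872, 0.1405]), ((66.70356750488281, 52.512332916259766), (67.03631591796875, 113.733154296875), 93.6755599975586))
yellow -
[[ 0.6318  0.5149  0.2984  0.143  17.    ]
 [ 0.6318  0.5149  0.2984  0.143  17.    ]
 [ 0.6318  0.5149  0.2984  0.143  17.    ]]
yaw 16.15887903909642 y at .418 0.27032056112547986<stdin>:8: RankWarning: Polyfit may be poorly conditioned
```

```bash
python3 - <<'E'
from h import *
c=read_camera("wrist");T=read_camera("top")
o=np.zeros((600,800,3),np.uint8); o[:400,:400]=c["color"][:,100:500]; o[:400,400:]=cv2.convertScaleAbs(cv2.resize(T["color"][150:290,170:310],(400,400),interpolation=cv2.INTER_CUBIC),alpha=1.6)
cv2.imwrite("pics/v11.png",o[:400])
E
```

```text
(no output)
```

View pics/v11.png

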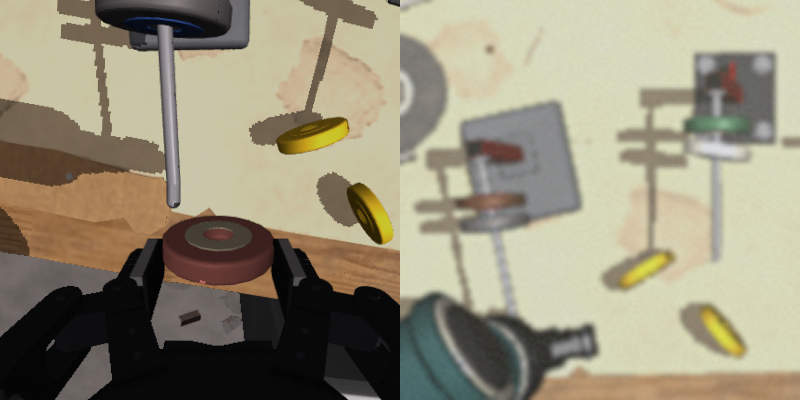

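The hook has been knocked aside: the rod tip is now at wrist (274,203), the rod's upper end at (265,30) and the bore at (317,234).

```bash
python3 - <<'E'
from h import *
np.set_printoptions(precision=4,suppress=True)
c=read_camera("wrist")
t=onz(c,(274,203),.145); r=onz(c,(265.5,30),.143); b=onz(c,(317,234.5),.1415); print(t,r,b)
q=rod(c,r[:2],t[:2]); print(len(q)); p=np.polyfit(q[:,1],q[:,2],1); y=np.arctan(p[0]); print("yaw",np.degrees(y),q[-1])
tip=np.array([q[-1][1],np.polyval(p,q[-1][1])]); u=np.array([np.cos(y),np.sin(y)]); print("tip",tip,u)
e=b[:2]-tip; print("along",e@u,"lat",e@np.array([-u[1],u[0]]))
s=readout.read_state(); print(b-s["tool_pos"])
profile(c,A=tip,B=tip+.1*u,n=26)
E
```

```text
[0.4319 0.3138 0.145 ] [0.509  0.3295 0.143 ] [0.4174 0.2893 0.1415]
33
yaw 11.459574275713376 [ 1.0051  0.4313  0.3145  0.143  14.    ]
tip [0.4313 0.3139] [0.9801 0.1987]
along -0.018557225265789786 lat -0.02134912279865048
[0.0086 0.0003 0.0039]
0 [0.431 0.314] [[15, 125, 167], [4, 127, 58]]
4 [0.435 0.315] [[15, 123, 174], [25, 40, 202]]
8 [0.439 0.315] [[15, 123, 174], [25, 42, 202]]
12 [0.443 0.316] [[15, 124, 173], [26, 38, 201]]
16 [0.447 0.317] [[15, 124, 169], [26, 38, 201]]
20 [0.451 0.318] [[15, 124, 167], [25, 40, 202]]
24 [0.455 0.319] [[17, 78, 117], [25, 42, 202]]
28 [0.459 0.319] [[16, 78, 118], [26, 43, 202]]
32 [0.463 0.32 ] [[16, 77, 119], [26, 43, 202]]
36 [0.467 0.321] [[18, 69, 130], [25, 40, 202]]
40 [0.471 0.322] [[26, 43, 201], [25, 40, 202]]
44 [0.474 0.323] [[26, 44, 202], [25, 42, 202]]
48 [0.478 0.323] [[27, 46, 201], [26, 42, 201]]
52 [0.482 0.324] [[27, 46, 201], [26, 42, 201]]
56 [0.486 0.325] [[26, 44, 201], [26, 43, 201]]
60 [0.49  0.326] [[26, 48, 201], [27, 46, 201]]
64 [0.494 0.327] [[26, 44, 201], [25, 51, 201]]
68 [0.498 0.327] [[26, 46, 201], [8, 23, 45]]
72 [0.502 0.328] [[16, 77, 116], [130, 23, 34]]
76 [0.506 0.329] [[165, 36, 14], [111, 181, 45]]
80 [0.51 0.33] [[165, 30, 17], [0, 17, 59]]
84 [0.514 0.331] [[0, 16, 79], [4, 18, 115]]
88 [0.518 0.331] [None, None]
92 [0.522 0.332] [None, None]
96 [0.525 0.333] [None, None]
100 [0.529 0.334] [None, None]
```

Request:
jog_arm(
  deltas=[0,-0.0213,-0.0005,0,0,-0.6,-1,0,-0.0213,-0.0005,0,0,-0.6,-1,0,-0.0213,-0.0005,0,0,-0.6,-1],
)

```text
time: 18.4
tool_pos: [0.4046, 0.3102, 0.138]
tcp_rot: [3.125, 0.317, 0.001]
wrist_force: [0.6, -0.2, -1.0]
width: 0.647
grip_force: 59.8
```

```bash
python3 - <<'E'
from h import *
np.set_printoptions(precision=4,suppress=True)
c=read_camera("wrist")
q=rod(c,(.5089,.3297),(.4315,.3140)); p=np.polyfit(q[:,1],q[:,2],1); y=np.arctan(p[0]); print(len(q),"yaw",np.degrees(y),q[-1])
# pink hub: light grey ring on dark pink
hs=cv2.cvtColor(c["color"],cv2.COLOR_BGR2HSV)[210:262,270:365]; m=cv2.inRange(hs,(14,0,0),(30,90,255)); e=hull_ell(m); px=(e[0][0]+270,e[0][1]+210); b=onz(c,px,.1415)
print(px,e[1:],b,"lat",b[1]-np.polyval(p,b[0]), readout.read_state()["tool_pos"])
E
```

```text
34 yaw 12.314331880411954 [ 1.0051  0.431   0.3144  0.143  13.    ]
(317.82820892333984, 235.63622856140137) ((29.648759841918945, 66.648193359375), 91.14173126220703) [0.4124 0.3101 0.1415] lat 0.00031115696566857975 [0.4045 0.31   0.1378]
```

Request:
jog_arm(
  deltas=[0.01,0,0,0,0,0,-1,0.02,0,0,0,0,0,-1,0.032,-0.0002,0,0,0,0,-1,0.05,-0.0004,0,0,0,0,-1,0.07,-0.0005,0,0,0,0,-1,0.086,-0.0006,0,0,0,0,-1,0.096,-0.0007,0,0,0,0,-1,0.096,-0.0007,0.003,0,0,0,-1],
)

```text
time: 19.25
tool_pos: [0.5003, 0.3309, 0.1349]
tcp_rot: [-3.125, -0.315, -0.002]
wrist_force: [-0.5, -0.4, -1.3]
width: 0.648
grip_force: 59.8
```

Request:
jog_arm(
  deltas=[0,0,0,0,0,0,0.8,0,0,0,0,0,0,1,0,0,0,0,0,0,1,0,0,-0.001,0,0,0,1,0,0,-0.04,0,0,0,1,0,0,-0.08,0,0,0,1,0,0,-0.12,0,0,0,1,0,0,-0.12,0,0,0,1],
)

```text
time: 20.05
tool_pos: [0.5015, 0.3328, 0.2631]
tcp_rot: [-3.12, -0.316, -0.019]
wrist_force: [0.1, 0.0, 1.3]
width: 1.006
grip_force: 0.0
```

```bash
python3 - <<'E'
from h import *
np.set_printoptions(precision=4,suppress=True)
c=read_camera("wrist"); cv2.imwrite("pics/w13.png",c["color"]); s=readout.read_state(); print(s["tool_pos"],s["width"],s["wrist_force"])
b=blob(c["color"],(0,60,40),(7,160,255),(220,60,420,260)); print(b["box"],b["area"],onz(c,b["mid"],.15))
delta((.572,.135,.25),-8)
E
```

```text
[0.5002 0.3319 0.2597] 0.9994544562261032 [ 0.6892 -0.8577 -0.9667]
(np.int32(290), np.int32(177), np.int32(352), np.int32(200)) 995 [0.5026 0.3292 0.15  ]
delta [0.0307 0.2074 0.0094] [-0.25 -0.45 19.58] t 20.1
```

Request:
jog_arm(
  deltas=[0.007,0.05,0,0,0,5,1,0.014,0.095,0,0,0,10,1,0.021,0.14,0,0,0,15,1,0.028,0.19,0.009,0,0,19.6,1,0.031,0.2075,0.009,0,0,19.6,1,0.031,0.2075,0.009,0,0,19.6,1,0.031,0.2075,0.009,0,0,19.6,1],
)

```text
time: 20.8
tool_pos: [0.5694, 0.1332, 0.2444]
tcp_rot: [-3.134, 0.222, 0.004]
wrist_force: [0.3, 1.2, -0.8]
width: 0.996
grip_force: 0.0
```

```bash
python3 - <<'E'
from h import *
np.set_printoptions(precision=4,suppress=True)
c=read_camera("wrist"); profile(c,A=(.566,.1345),B=(.61,.1345),n=23)
delta((.573,.1355,.127),-8)
E
```

```text
0 [0.566 0.134] [[18, 72, 189], [27, 47, 189]]
2 [0.568 0.134] [[18, 69, 189], [26, 50, 190]]
4 [0.57  0.134] [[19, 66, 189], [26, 50, 190]]
6 [0.572 0.134] [[18, 72, 189], [19, 28, 176]]
8 [0.574 0.134] [[17, 72, 167], [173, 5, 189]]
10 [0.576 0.134] [[16, 42, 152], [150, 7, 190]]
12 [0.578 0.134] [[16, 28, 189], [140, 8, 191]]
14 [0.58  0.134] [[15, 30, 186], [145, 8, 191]]
16 [0.582 0.134] [[14, 30, 185], [14, 25, 152]]
18 [0.584 0.134] [[13, 29, 185], [16, 36, 77]]
20 [0.586 0.134] [[14, 32, 157], [117, 35, 66]]
22 [0.588 0.134] [[15, 36, 71], [111, 182, 42]]
24 [0.59  0.134] [[165, 9, 60], [112, 179, 37]]
26 [0.592 0.134] [[112, 172, 43], [113, 75, 44]]
28 [0.594 0.134] [[109, 170, 36], [25, 35, 81]]
30 [0.596 0.134] [[69, 105, 75], [67, 92, 97]]
32 [0.598 0.134] [[68, 103, 84], [68, 90, 110]]
34 [0.6   0.134] [[68, 103, 82], [68, 88, 116]]
36 [0.602 0.134] [[68, 104, 81], [67, 84, 121]]
38 [0.604 0.134] [[68, 98, 83], [68, 89, 112]]
40 [0.606 0.134] [[68, 104, 59], [69, 105, 46]]
42 [0.608 0.134] [[48, 54, 47], [40, 52, 59]]
44 [0.61  0.134] [[21, 59, 82], [19, 57, 71]]
delta [ 0.0036 -0.0021  0.1177] [-0.01  0.1  -0.03] t 20.85
```

Request:
jog_arm(
  deltas=[0.0035,-0.002,0.02,0,0,2,1,0.0035,-0.002,0.06,0,0,2,1,0.0035,-0.002,0.1,0,0,2,1,0.0035,-0.002,0.117,0,0,2,1,0.0035,-0.002,0.117,0,0,2,1,0.0035,-0.002,0.117,0,0,2,0.6,0.0035,-0.002,0.117,0,0,2,0.4,0.0035,-0.002,0.117,0,0,2,-1],
  squeeze=40,
)

```text
time: 21.65
tool_pos: [0.5756, 0.136, 0.1315]
tcp_rot: [-3.128, 0.274, -0.006]
wrist_force: [-1.2, 1.9, 4.0]
width: 0.653
grip_force: 39.6
```

Request:
jog_arm(
  deltas=[0,0,0,0,0,0,-1,0,0,0,0,0,0,-1,0,-0.0005,-0.004,0,0,0,-1,0,-0.0005,-0.0075,0,0,0,-1,0,-0.0005,-0.0075,0,0,0,-1],
)

```text
time: 22.15
tool_pos: [0.5743, 0.1352, 0.1367]
tcp_rot: [3.129, -0.275, 0.001]
wrist_force: [-0.4, -0.4, -0.7]
width: 0.652
grip_force: 39.9
```

Request:
jog_arm(
  deltas=[-0.0197,0.0035,-0.0005,0,0,0,-1,-0.0443,0.0078,-0.0005,0,0,0,-1,-0.069,0.0122,-0.0005,0,0,0,-1,-0.0887,0.0156,-0.0005,0,0,0,-1,-0.1083,0.0191,-0.0005,0,0,0,-1,-0.13,0.023,-0.0005,0,0,0,-1,-0.1526,0.027,-0.0005,0,0,0,-1,-0.16,0.028,-0.012,0,0,0,-1],
  squeeze=60,
)

```text
time: 22.95
tool_pos: [0.4077, 0.1349, 0.1462]
tcp_rot: [3.127, -0.274, -0.009]
wrist_force: [0.5, 0.9, -0.1]
width: 0.637
grip_force: 59.6
```

```bash
python3 - <<'E'
from h import *
np.set_printoptions(precision=4,suppress=True)
T=read_camera("top"); s=readout.read_state(); print(s["tool_pos"],s["width"],s["wrist_force"])
print(delta((.395,.3085,.1385),12))
q=rod(T,(.505,.3297),(.431,.314),halfw=.03); print(q[:,1:])
E
```

```text
[0.4099 0.1356 0.1494] 0.640887475838391 [-0.6815  1.3556  0.3791]
delta [-0.0448 -0.1677  0.0109] [  0.01   0.03 -22.02] t 23.0
(array([-0.0448, -0.1677,  0.0109]), array([  0.0061,   0.0341, -22.0187]))
[[ 0.493   0.3234  0.143  19.    ]
 [ 0.4754  0.3122  0.143  21.    ]
 [ 0.4717  0.3089  0.143  21.    ]
 [ 0.467   0.3101  0.143  18.    ]
 [ 0.4654  0.3068  0.143  18.    ]
 [ 0.4634  0.3059  0.143  20.    ]
 [ 0.4614  0.3048  0.143  20.    ]
 [ 0.4594  0.3038  0.143  21.    ]
 [ 0.4568  0.3059  0.143  13.    ]
 [ 0.4542  0.3072  0.143   9.    ]
 [ 0.4524  0.3055  0.143   9.    ]]
```

Request:
jog_arm(
  deltas=[-0.015,-0.045,-0.005,0,0,-6,-1,-0.03,-0.09,-0.005,0,0,-13,-1,-0.04,-0.135,-0.005,0,0,-20,-1,-0.045,-0.165,0.005,0,0,-22,-1,-0.045,-0.168,0.0115,0,0,-22,-1,-0.045,-0.168,0.0115,0,0,-22,-1,-0.045,-0.168,0.0115,0,0,-22,-1],
)

```text
time: 23.7
tool_pos: [0.3969, 0.3083, 0.1366]
tcp_rot: [3.124, 0.326, -0.001]
wrist_force: [-0.6, 0.2, -0.7]
width: 0.638
grip_force: 59.8
```

```bash
python3 - <<'E'
from h import *
np.set_printoptions(precision=4,suppress=True)
c=read_camera("wrist"); cv2.imwrite("pics/w14.png",c["color"])
q=rod(c,(.5089,.3297),(.4315,.3140)); p=np.polyfit(q[:,1],q[:,2],1); y=np.arctan(p[0]); print(len(q),"yaw",np.degrees(y),q[-1])
px,b,e=bore(c,"blue",.1415); print(px,e,b,"lat",b[1]-np.polyval(p,b[0]), readout.read_state()["tool_pos"],readout.read_state()["tcp_rot"])
E
```

```text
29 yaw 11.76100090577369 [ 1.0051  0.431   0.3144  0.143  13.    ]
(318.88661193847656, 237.32904052734375) ((68.88661193847656, 37.32904052734375), (29.888351440429688, 66.34423828125), 89.83558654785156) [0.4046 0.3076 0.1415] lat -0.001119896080661431 [0.397  0.3082 0.1368] [3.1243 0.3253 0.0001]
```

Request:
jog_arm(
  deltas=[0.01,-0.001,-0.0008,0,0,0,-1,0.02,-0.001,-0.0008,0,0,0,-1,0.03,-0.001,-0.0008,0,0,0,-1,0.045,-0.001,-0.0008,0,0,0,-1,0.065,-0.001,-0.0008,0,0,0,-1,0.08,-0.001,-0.0008,0,0,0,-1,0.089,-0.001,-0.0008,0,0,0,-1,0.089,-0.001,0.002,0,0,0,-1],
)

```text
time: 24.55
tool_pos: [0.4851, 0.3288, 0.1349]
tcp_rot: [-3.124, -0.326, -0.002]
wrist_force: [-0.4, -0.6, -0.8]
width: 0.639
grip_force: 59.8
```

Request:
jog_arm(
  deltas=[0,0,0,0,0,0,0.8,0,0,0,0,0,0,1,0,0,0,0,0,0,1,0,0,-0.001,0,0,0,1,0,0,-0.04,0,0,0,1,0,0,-0.08,0,0,0,1,0,0,-0.12,0,0,0,1,0,0,-0.12,0,0,0,1],
)

```text
time: 25.35
tool_pos: [0.4867, 0.3307, 0.263]
tcp_rot: [-3.119, -0.327, -0.019]
wrist_force: [1.1, 0.5, 1.2]
width: 0.999
grip_force: 0.0
```

```bash
python3 - <<'E'
from h import *
np.set_printoptions(precision=4,suppress=True)
c=read_camera("wrist"); cv2.imwrite("pics/w15.png",c["color"]); s=readout.read_state(); print(s["tool_pos"],s["width"],s["wrist_force"])
t=np.array((.431,.3144)); u=np.array((.979,.204)); profile(c,A=t+.04*u,B=t+.12*u,n=21)
delta((.594,.1345,.25),0)
E
```

```text
[0.4854 0.3299 0.2596] 1.0051356671531737 [ 0.5868  0.0611 -0.6648]
0 [0.47  0.323] [[26, 43, 204], [25, 41, 204]]
4 [0.474 0.323] [[27, 44, 203], [25, 40, 204]]
8 [0.478 0.324] [[26, 43, 203], [26, 39, 203]]
12 [0.482 0.325] [[22, 36, 184], [24, 37, 193]]
16 [0.486 0.326] [[14, 28, 198], [145, 7, 205]]
20 [0.49  0.327] [[15, 29, 195], [140, 7, 205]]
24 [0.494 0.327] [[14, 36, 79], [13, 30, 119]]
28 [0.498 0.328] [[118, 91, 53], [3, 110, 153]]
32 [0.501 0.329] [[3, 121, 168], [4, 100, 203]]
36 [0.505 0.33 ] [[3, 120, 163], [4, 98, 201]]
40 [0.509 0.331] [[3, 124, 125], [5, 111, 69]]
44 [0.513 0.332] [[12, 57, 67], [10, 31, 73]]
48 [0.517 0.332] [[0, 16, 82], [0, 16, 124]]
52 [0.521 0.333] [[0, 16, 80], [0, 16, 128]]
56 [0.525 0.334] [[170, 19, 41], [170, 18, 43]]
60 [0.529 0.335] [[110, 179, 40], [112, 152, 37]]
64 [0.533 0.336] [[24, 48, 170], [9, 136, 111]]
68 [0.537 0.336] [[9, 152, 77], [10, 126, 127]]
72 [0.541 0.337] [[9, 152, 74], [9, 155, 61]]
76 [0.545 0.338] [[9, 156, 49], [1, 101, 73]]
80 [0.548 0.339] [[0, 56, 78], [128, 9, 116]]
delta [0.0656 0.2137 0.0095] [-0.22 -0.45 11.98] t 25.4
```

Request:
jog_arm(
  deltas=[0.015,0.048,0,0,0,3,1,0.03,0.096,0,0,0,6,1,0.045,0.144,0,0,0,9,1,0.06,0.19,0.008,0,0,12,1,0.07,0.213,0.008,0,0,12,1,0.07,0.213,0.008,0,0,12,1,0.07,0.213,0.008,0,0,12,1],
)

```text
time: 26.1
tool_pos: [0.5952, 0.1342, 0.2451]
tcp_rot: [-3.141, 0.003, 0.004]
wrist_force: [0.6, 0.3, -0.0]
width: 0.999
grip_force: 0.0
```

```bash
python3 - <<'E'
from h import *
np.set_printoptions(precision=4,suppress=True)
c=read_camera("wrist"); profile(c,A=(.588,.1345),B=(.61,.1345),n=12); print(readout.read_state()["q"])
b=blob(c["color"],*RNG["green"],(240,40,400,260)); print(b["box"],onz(c,b["mid"],.15))
delta((.599,.1348,.127),0)
E
```

```text
0 [0.588 0.134] [[26, 52, 183], [25, 54, 183]]
2 [0.59  0.134] [[26, 51, 184], [25, 54, 183]]
4 [0.592 0.134] [[26, 52, 183], [25, 54, 184]]
6 [0.594 0.134] [[26, 52, 172], [26, 52, 175]]
8 [0.596 0.134] [[42, 59, 78], [49, 59, 104]]
10 [0.598 0.134] [[67, 102, 45], [68, 96, 98]]
12 [0.6   0.134] [[68, 105, 46], [68, 99, 100]]
14 [0.602 0.134] [[69, 105, 46], [68, 97, 103]]
16 [0.604 0.134] [[68, 93, 52], [67, 92, 105]]
18 [0.606 0.134] [[69, 103, 52], [68, 100, 74]]
20 [0.608 0.134] [[66, 102, 25], [69, 98, 26]]
22 [0.61  0.134] [[42, 58, 44], [44, 58, 48]]
[0.1818 0.1307 1.7207 0.0007 1.2923 1.7532]
(np.int32(285), np.int32(179), np.int32(349), np.int32(200)) [0.5986 0.1337 0.15  ]
delta [0.0042 0.0002 0.1185] [-0.02  0.13 -0.04] t 26.15
```

Request:
jog_arm(
  deltas=[0.003,0,0.04,0,0,0,1,0.003,0,0.08,0,0,0,1,0.003,0,0.118,0,0,0,1,0.003,0,0.118,0,0,0,1,0.003,0,0.118,0,0,0,0.6,0.003,0,0.118,0,0,0,0.4,0.003,0,0.118,0,0,0,-1,0.003,0,0.118,0,0,0,-1],
  squeeze=40,
)

```text
time: 26.95
tool_pos: [0.6011, 0.1355, 0.1322]
tcp_rot: [-3.14, 0.001, -0.008]
wrist_force: [-1.1, 1.7, 5.6]
width: 0.643
grip_force: 38.3
```

Request:
jog_arm(
  deltas=[0,0,0,0,0,0,-1,0,0,0,0,0,0,-1],
)

```text
time: 27.15
tool_pos: [0.6011, 0.1355, 0.1322]
tcp_rot: [-3.14, 0.001, -0.008]
wrist_force: [-1.9, 2.0, 7.0]
width: 0.64
grip_force: 38.3
```

Request:
jog_arm(
  deltas=[0,0,-0.004,0,0,0,-1,0,0,-0.008,0,0,0,-1,-0.02,0,-0.008,0,0,0,-1,-0.045,0,-0.008,0,0,0,-1,-0.07,0,-0.008,0,0,0,-1,-0.095,0,-0.008,0,0,0,-1,-0.115,0,-0.008,0,0,0,-1,-0.13,0,-0.008,0,0,0,-1],
  squeeze=60,
)

```text
time: 27.95
tool_pos: [0.4683, 0.1346, 0.1372]
tcp_rot: [-3.141, 0.001, -0.001]
wrist_force: [0.5, -0.2, 0.2]
width: 0.628
grip_force: 54.4
```

Request:
jog_arm(
  deltas=[-0.02,0,0,0,0,0,-1,-0.04,0,-0.01,0,0,0,-1,-0.06,0.01,-0.05,0,0,0,-1,-0.06,0.05,-0.09,0,0,0,-1,-0.06,0.1,-0.13,0,0,0,-1,-0.06,0.15,-0.15,0,0,0,-1,-0.06,0.2,-0.15,0,0,0,-1,-0.06,0.25,-0.15,0,0,0,-1],
)

```text
time: 28.75
tool_pos: [0.4092, -0.0954, 0.2879]
tcp_rot: [3.14, 0.0, 0.006]
wrist_force: [1.1, -0.8, -1.1]
width: 0.631
grip_force: 54.8
```

Request:
jog_arm(
  deltas=[0,0.05,0,0,0,0,-1,0.02,0.075,0,0,0,0,-1,0.02,0.075,0,0,0,0,-1,0.02,0.075,0,0,0,0,-1],
)

```text
time: 29.15
tool_pos: [0.4283, -0.1689, 0.2852]
tcp_rot: [-3.141, 0.004, 0.003]
wrist_force: [0.5, 0.3, -0.0]
width: 0.628
grip_force: 54.8
```

```bash
python3 - <<'E'
from h import *
np.set_printoptions(precision=4,suppress=True)
c=read_camera("wrist"); s=readout.read_state(); print(s["tool_pos"],s["tcp_rot"],s["wrist_force"],s["width"],c["origin"])
cv2.imwrite("pics/v12.png",c["color"])
print(proj(c,[(.4925,-.1625,.125),(.4945,-.21,.125),(.563,-.21,.17)]))
E
```

```text
[ 0.4282 -0.1682  0.2852] [-3.1406  0.0018  0.0025] [-0.2263 -0.0393 -1.2353] 0.6308119464046557 [ 0.5069 -0.1705  0.4347]
[[309.743  111.2144]
 [357.738  109.0921]
 [367.6513  22.6827]]
```

View pics/v12.png

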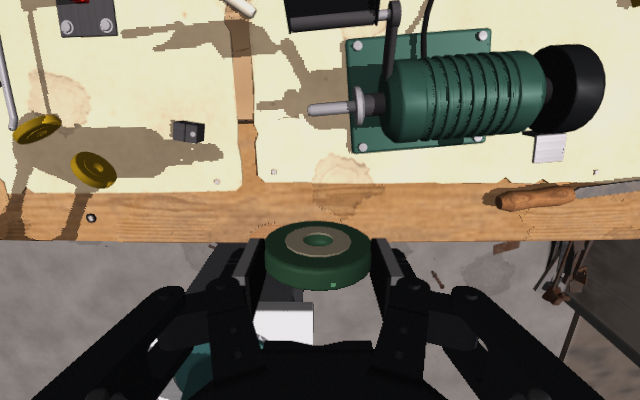

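Wrist view: the spindle tip is at (308,109), the flange's outer face near (357,105) and the collar at (187,131). The green wheel is held square with its bore at (319,241). The grinder is turned by a few degrees.

```bash
python3 - <<'E'
from h import *
np.set_printoptions(precision=4,suppress=True)
c=read_camera("wrist"); hs=cv2.cvtColor(c["color"],cv2.COLOR_BGR2HSV)
# spindle edges per column
pts=[]
for u in range(304,358,3):
    col=hs[85:130,u].astype(int); ok=(col[:,1]<45)&(col[:,2]>60); i=np.where(ok)[0]
    print(u,(i.min()+85,i.max()+85,len(i)) if len(i) else None,end=' ')
    if 10<=len(i)<=16 and u<346: pts.append((u,(i.min()+i.max())/2+85))
print()
W=np.array([onz(c,p,.125) for p in pts]); k=np.polyfit(W[:,1],W[:,0],1); print("spindle dx/dy",k[0],"deg",np.degrees(np.arctan(k[0])),"x at -.1625",np.polyval(k,-.1625),"x at -.21",np.polyval(k,-.21))
for r in (95,120): 
    print(r,[int(v) for v in hs[r,345:380,2]], )
print("ends",onz(c,(306.5,109),.125),onz(c,(356,105),.144))
# collar
roi=hs[110:152,160:215]; m=cv2.inRange(roi,(0,0,0),(180,255,95)); m2=cv2.inRange(roi,(90,0,0),(179,80,120))
for mm in(m,m2):
    ct=max(cv2.findContours(mm,0,1)[0],key=cv2.contourArea); print(cv2.minAreaRect(ct)[0][0]+160,cv2.minAreaRect(ct)[0][1]+110,cv2.minAreaRect(ct)[1:],cv2.contourArea(ct))
for r in range(0,42,3): print(r+110,' '.join('%3d/%3d'%(h,v) for h,s,v in roi[r,8:50:3]))
E
```

```text
304 (np.int64(117), np.int64(129), 13) 307 (np.int64(122), np.int64(129), 8) 310 (np.int64(105), np.int64(129), 15) 313 (np.int64(104), np.int64(129), 15) 316 (np.int64(104), np.int64(129), 13) 319 (np.int64(104), np.int64(115), 12) 322 (np.int64(103), np.int64(114), 12) 325 (np.int64(103), np.int64(114), 12) 328 (np.int64(103), np.int64(114), 12) 331 (np.int64(102), np.int64(129), 14) 334 (np.int64(102), np.int64(129), 13) 337 (np.int64(102), np.int64(129), 13) 340 (np.int64(102), np.int64(129), 13) 343 (np.int64(101), np.int64(129), 14) 346 (np.int64(101), np.int64(112), 12) 349 (np.int64(101), np.int64(110), 10) 352 (np.int64(101), np.int64(110), 10) 355 (np.int64(87), np.int64(110), 12) 
spindle dx/dy -0.09912839399034207 deg -5.661143985647939 x at -.1625 0.48809875516015233 x at -.21 0.4928073538746936
95 [147, 146, 145, 129, 32, 38, 41, 46, 45, 44, 44, 65, 130, 177, 170, 167, 167, 158, 121, 97, 51, 54, 53, 53, 55, 54, 54, 45, 36, 36, 36, 36, 37, 37, 38]
120 [151, 150, 150, 152, 142, 68, 33, 39, 42, 45, 43, 43, 46, 71, 113, 118, 125, 128, 114, 60, 45, 44, 45, 45, 45, 45, 44, 44
[... 1218 characters left out ...]
/233
134  22/233  16/137 160/ 76 160/ 76 168/ 78 158/ 76 150/ 78 160/ 77 150/181 155/165 165/ 31 150/ 30  18/ 74  25/233
137  23/233  21/209 165/ 78 165/ 78 150/ 77 170/ 77 165/ 78 158/ 77 173/ 82 173/ 81 165/ 31 165/ 31  19/ 79  25/233
140  17/136  16/137  16/130  14/111   8/ 88 150/ 74 150/ 76 162/ 79 160/ 78 158/ 80 165/ 32 150/ 31  22/187  25/233
143  17/135  18/137  16/136  17/138  16/140  17/140  17/140  16/138  17/137  14/120  17/136  17/146  23/234  24/233
146  17/138  17/140  17/139  17/138  17/155  16/139  16/139  15/140  16/140  16/140  17/141  17/140  16/135  17/136
149  17/140  17/140  16/140  16/140  17/137  16/138  17/140  18/138  16/140  17/140  16/139  17/138  17/137  17/138
```

Request:
jog_arm(
  deltas=[0,0,0,0,0,-8.5,-1,0,0,0,0,0,-17,-1,0,0,0,0,0,-25.5,-1,0,0,0,0,0,-34,-1,0,0,0,0,0,-42.5,-1,0.01,0.01,0,0,0,-51,-1,0.02,0.02,0,0,0,-59.5,-1,0.03,0.03,0,0,0,-68,-1],
)

```text
time: 30.05
tool_pos: [0.4589, -0.1972, 0.2859]
tcp_rot: [2.597, 1.767, 0.0]
wrist_force: [0.1, -0.1, 0.0]
width: 0.632
grip_force: 54.8
```

```bash
python3 - <<'E'
from h import *
delta((.494,-.235,.285),95.3); print(readout.read_state()["q"])
E
```

```text
delta [-0.0223  0.0465  0.0009] [ 1.000e-02 -0.000e+00 -2.684e+01] t 30.05
[-4.55751427e-01 -1.07089567e-01  1.88741446e+00  6.93059588e-05
  1.36107891e+00 -7.98137802e-02]
```

Request:
jog_arm(
  deltas=[-0.008,0.016,0,0,0,-8.5,-1,-0.016,0.032,0,0,0,-17,-1,-0.022,0.0465,0,0,0,-25,-1,-0.022,0.0465,0,0,0,-26.8,-1,-0.022,0.0465,0,0,0,-26.8,-1,-0.022,0.0465,0,0,0,-26.8,-1],
)

```text
time: 30.65
tool_pos: [0.4935, -0.2351, 0.2857]
tcp_rot: [-2.126, -2.312, 0.0]
wrist_force: [-0.2, -0.5, -0.2]
width: 0.624
grip_force: 54.8
```

```bash
cat >> h.py <<'E'
def spindle(c,A,B,z=.125,hw=.014,n=24,smax=45,vmin=60):
    """midline of the bright spindle along guess line A->B"""
    hs=cv2.cvtColor(c["color"],cv2.COLOR_BGR2HSV); A,B=np.array(A),np.array(B); u=(B-A)/np.linalg.norm(B-A); nn=np.array([-u[1],u[0]]); out=[]
    for t in np.linspace(-.15,1.1,n):
        S=np.linspace(-hw,hw,113); P=np.array([[*(A+(B-A)*t+nn*s),z] for s in S]); q=proj(c,P).round().astype(int); q=np.clip(q,0,[639,399])
        v=hs[q[:,1],q[:,0]].astype(int); ok=(v[:,1]<smax)&(v[:,2]>vmin); 
        l=cv2.connectedComponentsWithStats(ok.astype(np.uint8)[:,None]); 
        i=1+np.argmax(l[2][1:,4]) if l[0]>1 else 0
        k=np.where(l[1][:,0]==i)[0] if i else []
        out.append((t,*((A+(B-A)*t+nn*S[k].mean()) if len(k) else (0,0)),len(k)*.25))
    return np.array(out)
E
python3 - <<'E'
from h import *
np.set_printoptions(precision=4,suppress=True)
c=read_camera("wrist"); cv2.imwrite("pics/w20.png",c["color"]); s=readout.read_state(); print(s["tool_pos"],s["tcp_rot"],c["origin"])
print(proj(c,[(.4935,-.1605,.125),(.4985,-.207,.125)]))
print(spindle(c,(.4935,-.1605),(.498,-.207)))
E
```

```text
[ 0.4935 -0.2353  0.2857] [-2.1265 -2.3123 -0.    ] [ 0.4882 -0.1595  0.4354]
[[322.6616  98.0794]
 [323.5131 145.526 ]]
[[-0.15    0.      0.      0.    ]
 [-0.0957  0.      0.      0.    ]
 [-0.0413  0.      0.      0.    ]
 [ 0.013   0.4933 -0.1611  9.75  ]
 [ 0.0674  0.4936 -0.1637 11.75  ]
 [ 0.1217  0.4938 -0.1662 11.75  ]
 [ 0.1761  0.494  -0.1687 11.75  ]
 [ 0.2304  0.4943 -0.1712 11.75  ]
 [ 0.2848  0.4945 -0.1738 11.75  ]
 [ 0.3391  0.4947 -0.1763 12.    ]
 [ 0.3935  0.4949 -0.1788 12.    ]
 [ 0.4478  0.4951 -0.1814 12.    ]
 [ 0.5022  0.4954 -0.1839 12.    ]
 [ 0.5565  0.4956 -0.1864 12.    ]
 [ 0.6109  0.4959 -0.1889 12.    ]
 [ 0.6652  0.4961 -0.1915 12.    ]
 [ 0.7196  0.4962 -0.194  12.25  ]
 [ 0.7739  0.4965 -0.1965 12.25  ]
 [ 0.8283  0.4972 -0.199  11.25  ]
 [ 0.8826  0.4975 -0.2015 11.25  ]
 [ 0.937   0.4977 -0.2041 11.25  ]
 [ 0.9913  0.5022 -0.2062 19.75  ]
 [ 1.0457  0.4982 -0.2091 28.25  ]
 [ 1.1     0.4985 -0.2117 28.25  ]]
```

```bash
python3 - <<'E'
from h import *
delta((.487,-.112,.285),95.05); delta((.487,-.112,.1217),95.05)
E
```

```text
delta [0.1234 0.0038 0.0008] [-0.01 -0.01 -0.26] t 30.7
delta [0.1234 0.0039 0.1641] [-0.01 -0.01 -0.26] t 30.7
```

Request:
jog_arm(
  deltas=[0.045,0.001,0,0,0,0,-1,0.09,0.003,0,0,0,0,-1,0.1235,0.004,0.02,0,0,0,-1,0.1235,0.004,0.065,0,0,0,-1,0.1235,0.004,0.11,0,0,0,-1,0.1235,0.004,0.15,0,0,-0.2,-1,0.1235,0.004,0.164,0,0,-0.2,-1,0.1235,0.004,0.164,0,0,-0.2,-1],
)

```text
time: 31.5
tool_pos: [0.4852, -0.1121, 0.1196]
tcp_rot: [-2.12, -2.312, 0.004]
wrist_force: [-0.4, -0.8, -0.4]
width: 0.628
grip_force: 54.8
```

```bash
python3 - <<'E'
from h import *
np.set_printoptions(precision=4,suppress=True)
c=read_camera("wrist"); S=read_camera("scene"); s=readout.read_state(); print(s["tool_pos"],s["tcp_rot"],s["wrist_force"])
o=np.zeros((400,800,3),np.uint8); o[:,:400]=c["color"][:,120:520]; o[:,400:]=cv2.resize(S["color"][200:280,325:405],(400,400),interpolation=cv2.INTER_CUBIC)
cv2.imwrite("pics/v13.png",o)
R0=R.from_rotvec(s["tcp_rot"]); print(proj(S,[(.4913,-.160,.125),s["tool_pos"],s["tool_pos"]+np.array([0,0,.0033])]),proj(c,[(.4933,-.160,.125)]))
delta((.487,-.112,.1217),95.05)
E
```

```text
[ 0.4886 -0.1133  0.1234] [2.1219 2.3138 0.0017] [ 0.0562 -0.1319 -0.0103]
[[357.9569 240.097 ]
 [337.1077 235.2346]
 [337.0939 233.8523]] [[322.2766 320.8666]]
delta [ 0.0014 -0.0015  0.0017] [ 0.13  0.05 -0.1 ] t 31.6
```

View pics/v13.png

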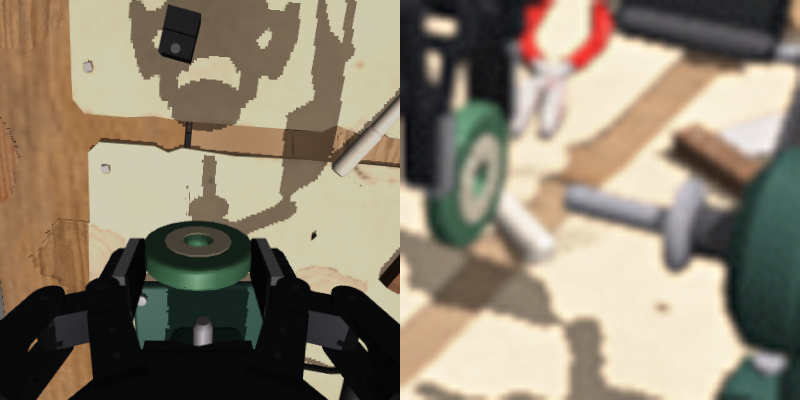

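Wrist: the bore is at (318,241) and the spindle tip, seen under the wheel, at (323,322). Scene: the bore is at crop (482,178) on the extended spindle axis, which runs through the tip at (568,197) with slope 0.216, so the height is right.

```bash
python3 - <<'E'
from h import *
np.set_printoptions(precision=4,suppress=True)
c=read_camera("wrist"); s=readout.read_state(); print(s["tool_pos"])
hs=cv2.cvtColor(c["color"],cv2.COLOR_BGR2HSV); m=cv2.inRange(hs[215:262,270:365],(10,0,90),(32,110,255)); e=hull_ell(m); px=(e[0][0]+270,e[0][1]+215); print(px,e[1:])
for r in range(318,344,4): k=np.where((hs[r,290:350,1]<50)&(hs[r,290:350,2]>70))[0]; print(r,k.min()+290 if len(k) else None,k.max()+290 if len(k) else None)
b=onz(c,px,s["tool_pos"][2]+.0033); t=onz(c,(323,330),.128); print(b,t)
y=np.radians(95.05); u=np.array([np.cos(y),np.sin(y)]); n=np.array([np.sin(y),-np.cos(y)])  # n = tool +y
d=(t-b)[:2]; print("along",d@u,"shift needed tool y",d@n)
E
```

```text
[ 0.4894 -0.1135  0.1242]Traceback (most recent call last):
  File "<stdin>", line 4, in <module>
  File "h.py", line 39, in hull_ell
    ct=max(cv2.findContours(m,0,1)[0],key=cv2.contourArea); return cv2.fitEllipse(cv2.convexHull(ct))
                                                                   ~~~~~~~~~~~~~~^^^^^^^^^^^^^^^^^^^^
cv2.error: OpenCV(4.12.0) /io/opencv/modules/imgproc/src/shapedescr.cpp:361: error: (-201:Incorrect size of input array) There should be at least 5 points to fit the ellipse in function 'fitEllipseNoDirect'
```

Request:
jog_arm(
  deltas=[0,0,0,0,0,0,-1,0,0,0,0,0,0,-1,0,0,0,0,0,0,-1,0,0,0,0,0,0,-1],
)

```text
time: 32.05
tool_pos: [0.4878, -0.1131, 0.1223]
tcp_rot: [2.123, 2.315, 0.001]
wrist_force: [0.7, -0.5, -0.9]
width: 0.629
grip_force: 54.8
```

```bash
python3 - <<'E'
from h import *
np.set_printoptions(precision=4,suppress=True)
c=read_camera("wrist"); s=readout.read_state(); print(s["tool_pos"],s["tcp_rot"])
hs=cv2.cvtColor(c["color"],cv2.COLOR_BGR2HSV); m=(hs[222:262,278:358,1]<100).astype(np.uint8)
m=((hs[220:264,276:360,0]<40)&(hs[220:264,276:360,1]<90)).astype(np.uint8)
px=(318,241)
try:
    e=hull_ell(cv2.morphologyEx(m,cv2.MORPH_OPEN,np.ones((3,3)))); px=(e[0][0]+276,e[0][1]+220); print(px,e[1:])
except Exception as x: print("x")
print([hs[241,u].tolist() for u in range(270,366,6)])
for r in range(318,344,4): k=np.where((hs[r,290:350,1]<50)&(hs[r,290:350,2]>70))[0]; print(r,(k.min()+290,k.max()+290) if len(k) else None)
y=np.radians(95.05); u=np.array([np.cos(y),np.sin(y)]); n=np.array([np.sin(y),-np.cos(y)])
b=onz(c,px,s["tool_pos"][2]+.0033); t=onz(c,(323,330),.128); print(b,t)
d=(t-b)[:2]; print("along",d@u,"shift needed tool y",d@n); d=(t-s["tool_pos"])[:2]; print("tip rel TCP in tool y",d@n)
E
```

```text
[ 0.4876 -0.1131  0.122 ] [2.1229 2.315  0.0005]
(317.5584716796875, 241.27525329589844) ((31.296226501464844, 66.36881256103516), 91.13787078857422)
[[70, 99, 31], [70, 102, 30], [68, 99, 31], [18, 61, 71], [19, 61, 71], [18, 62, 70], [67, 105, 51], [68, 98, 94], [67, 92, 103], [68, 99, 49], [66, 101, 38], [17, 57, 71], [19, 57, 71], [19, 61, 71], [68, 99, 31], [67, 107, 31]]
318 (np.int64(324), np.int64(325))
322 (np.int64(311), np.int64(327))
326 (np.int64(310), np.int64(327))
330 (np.int64(310), np.int64(327))
334 (np.int64(310), np.int64(327))
338 (np.int64(310), np.int64(327))
342 (np.int64(310), np.int64(327))
[ 0.4887 -0.1112  0.1253] [ 0.4968 -0.1674  0.128 ]
along -0.05677461305391705 shift needed tool y 0.0031081477349887737
tip rel TCP in tool y 0.004347134756966192
```

Request:
jog_arm(
  deltas=[-0.02,0,0,0,0,0,-1,-0.035,0,0,0,0,0,-1,-0.04,0,0,0,0,0,-1,-0.045,0,0,0,0,0,-1,-0.05,0,0,0,0,0,-1,-0.055,0,0,0,0,0,-1,-0.06,0,0,0,0,0,-1,-0.06,0,0,0,0,0,-1],
)

```text
time: 32.9
tool_pos: [0.4927, -0.1732, 0.1217]
tcp_rot: [2.123, 2.315, -0.0]
wrist_force: [0.3, 0.3, -0.8]
width: 0.63
grip_force: 54.8
```

Request:
jog_arm(
  deltas=[-0.01,0,0,0,0,0,-1,-0.018,0,0,0,0,0,-1,-0.022,0,0,0,0,0,-1,-0.025,0,0,0,0,0,-1,-0.027,0,0,0,0,0,-1,-0.0285,0,0,0,0,0,-1,-0.0285,0,0,0,0,0,-1],
)

```text
time: 33.6
tool_pos: [0.4947, -0.1969, 0.1217]
tcp_rot: [-2.12, -2.309, -0.008]
wrist_force: [-1.2, 15.2, 5.2]
width: 0.632
grip_force: 57.1
```

Request:
jog_arm(
  deltas=[0.001,0,0.001,0,0,0,-1,0.001,0,0.001,0,0,0,0.6,0.001,0,0.001,0,0,0,0.75,0.001,0,0.001,0,0,0,0.75,0.001,0,0,0,0,0,0.75,0.001,0,-0.03,0,0,0,0.75,0.001,0,-0.07,0,0,0,0.75,0.001,0,-0.12,0,0,0,0.75],
)

```text
time: 34.4
tool_pos: [0.4934, -0.1998, 0.2408]
tcp_rot: [-2.121, -2.312, 0.002]
wrist_force: [0.9, -0.6, -0.7]
width: 0.875
grip_force: 0.0
```

Request:
jog_arm(
  deltas=[0,0,-0.03,0,0,0,0.9,0,0,-0.03,0,0,0,1,0,0,-0.03,0,0,0,1],
)

```text
time: 34.7
tool_pos: [0.4954, -0.2006, 0.2727]
tcp_rot: [2.122, 2.314, 0.001]
wrist_force: [-0.7, 0.4, -1.1]
width: 1.004
grip_force: 0.0
```

```bash
python3 - <<'E'
from h import *
np.set_printoptions(precision=4,suppress=True)
c=read_camera("wrist"); cv2.imwrite("pics/w21.png",c["color"]); s=readout.read_state(); print(s["tool_pos"],s["tcp_rot"],s["wrist_force"],s["width"])
b=blob(c["color"],*RNG["green"],(270,100,370,300)); print(b["box"],b["area"])
print(proj(c,[(.4965,-.203,.155),(.4965,-.191,.155)]))
print("rim y edges",onz(c,(b["mid"][0],b["box"][1]),.155),onz(c,(b["mid"][0],b["box"][3]),.155))
profile(c,A=(.4965,-.225),B=(.4925,-.18),z=.153,half=.008,n=23)
print("collar",np.array([187,131]))
E
```

```text
[ 0.4945 -0.2002  0.2709] [-2.123  -2.3146  0.0006] [-0.2183  0.6825 -0.4886] 1.0006627028163977
(np.int32(270), np.int32(163), np.int32(370), np.int32(300)) 9600
[[316.9479 185.359 ]
 [318.0817 172.6928]]
rim y edges [ 0.497 -0.182  0.155] [ 0.5099 -0.3277  0.155 ]
0 [ 0.496 -0.225] [[83, 88, 26], [165, 12, 41]]
2 [ 0.496 -0.223] [[83, 88, 26], [165, 12, 41]]
4 [ 0.496 -0.221] [[83, 82, 25], [165, 12, 41]]
6 [ 0.496 -0.219] [[83, 82, 25], [165, 12, 44]]
8 [ 0.496 -0.217] [[83, 82, 25], [160, 12, 66]]
10 [ 0.496 -0.215] [[80, 82, 28], [158, 13, 76]]
12 [ 0.495 -0.213] [[81, 87, 41], [165, 13, 76]]
14 [ 0.495 -0.211] [[81, 83, 43], [165, 13, 76]]
16 [ 0.495 -0.209] [[86, 22, 83], [155, 9, 163]]
18 [ 0.495 -0.207] [[150, 2, 143], [75, 3, 181]]
21 [ 0.495 -0.205] [[68, 74, 131], [68, 78, 151]]
23 [ 0.494 -0.202] [[68, 99, 136], [68, 89, 158]]
25 [ 0.494 -0.2  ] [[68, 97, 134], [68, 90, 153]]
27 [ 0.494 -0.198] [[68, 97, 132], [68, 89, 154]]
29 [ 0.494 -0.196] [[68, 98, 127], [68, 89, 149]]
31 [ 0.494 -0.194] [[68, 99, 62], [68, 98, 60]]
33 [ 0.494 -0.192] [[64, 76, 47], [51, 58, 62]]
35 [ 0.493 -0.19 ] [[26, 50, 82], [19, 58, 119]]
37 [ 0.493 -0.188] [[18, 58, 96], [26, 45, 80]]
39 [ 0.493 -0.186] [[19, 57, 94], [23, 41, 80]]
41 [ 0.493 -0.184] [[57, 55, 51], [34, 32, 63]]
43 [ 0.493 -0.182] [[30, 42, 73], [30, 33, 70]]
45 [ 0.492 -0.18 ] [[17, 72, 155], [16, 66, 132]]
collar [187 131]
```

```bash
python3 - <<'E'
from h import *
delta((.44,-.10,.26),50); delta((.44,.012,.21),0)
E
```

```text
delta [ 0.1045 -0.0456  0.011 ] [-0.05 -0.   44.95] t 34.75
delta [ 0.216  -0.0359  0.061 ] [-5.000e-02  2.000e-02  9.495e+01] t 34.75
```

Request:
jog_arm(
  deltas=[0.005,-0.035,0,0,0,8,1,0.03,-0.0456,0,0,0,16,1,0.07,-0.0456,0.01,0,0,24,1,0.1045,-0.0456,0.011,0,0,32,1,0.14,-0.042,0.02,0,0,40,1,0.175,-0.04,0.03,0,0,48,1,0.2,-0.037,0.05,0,0,56,1,0.216,-0.036,0.061,0,0,64,1],
)

```text
time: 35.55
tool_pos: [0.4379, 0.0137, 0.2068]
tcp_rot: [-3.027, -0.832, 0.009]
wrist_force: [0.0, -0.3, 0.2]
width: 1.001
grip_force: 0.0
```

Request:
jog_arm(
  deltas=[0,0,0,0,0,8,1,0,0,0,0,0,16,1,0,0,0,0,0,24,1,0,0,0,0,0,31,1,0,0,0,0,0,31,1,0,0,0,0,0,31,1],
)

```text
time: 36.15
tool_pos: [0.4393, 0.0119, 0.209]
tcp_rot: [-3.142, -0.003, 0.005]
wrist_force: [-0.5, -0.1, -0.6]
width: 1.001
grip_force: 0.0
```

```bash
python3 - <<'E'
from h import *
np.set_printoptions(precision=4,suppress=True)
c=read_camera("wrist"); s=readout.read_state(); print(s["tool_pos"],s["tcp_rot"])
px=proj(c,[(.462,.012,.032)])[0]; print(px); u,v=px.astype(int)
cr=c["color"][max(v-60,0):v+60,u-80:u+80]; cv2.imwrite("pics/v14.png",cv2.resize(cr,(800,600),interpolation=cv2.INTER_CUBIC)); print(u-80,max(v-60,0))
E
```

```text
[0.4396 0.0119 0.2094] [-3.1415 -0.0027  0.0039]
[316.2856 149.6454]
236 89
```

View pics/v14.png

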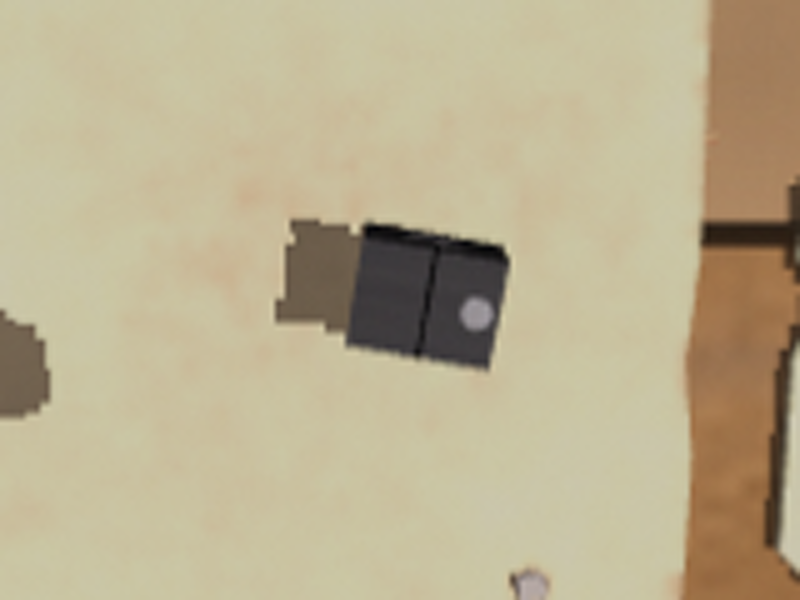

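The collar's top-face corners are at crop (362,240), (507,262), (490,368) and (347,345). The slit is parallel to the bore, so the bore runs along about x at a yaw of about -8.4°.

```bash
python3 - <<'E'
from h import *
np.set_printoptions(precision=4,suppress=True)
c=read_camera("wrist"); f=lambda u,v:(236+u/5,89+v/5)
K=np.array([onz(c,f(*p),.032) for p in [(362,240),(507,262),(490,368),(347,345)]]); print(K,K.mean(0))
a=K[1]-K[0]; b=K[0]-K[3]; print(np.linalg.norm(a),np.linalg.norm(b),np.degrees(np.arctan2(b[1],b[0])),np.degrees(np.arctan2(a[0],-a[1])))
m=K.mean(0); delta((m[0],m[1]+.0015,.1),-8.4); delta((m[0],m[1]+.0015,.018),-8.4)
E
```

```text
[[ 0.4759  0.0204  0.032 ]
 [ 0.4713 -0.0107  0.032 ]
 [ 0.4481 -0.0075  0.032 ]
 [ 0.4531  0.0239  0.032 ]] [0.4621 0.0065 0.032 ]
0.03148240074294602 0.023076246808827774 -8.55894352215484 -8.482537630805062
delta [0.0225 0.0039 0.1097] [0.   0.1  8.47] t 36.25
delta [0.0226 0.0039 0.1917] [0.   0.1  8.47] t 36.25
```

Request:
jog_arm(
  deltas=[0.0225,0.004,0.04,0,0,8,1,0.0225,0.004,0.085,0,0,8.5,1,0.0225,0.004,0.13,0,0,8.5,1,0.0225,0.004,0.165,0,0,8.5,1,0.0225,0.004,0.189,0,0,8.5,1,0.0225,0.004,0.189,0,0,8.5,1,0.0225,0.004,0.189,0,0,8.5,0.4,0.0225,0.004,0.189,0,0,8.5,0],
  squeeze=40,
)

```text
time: 37.05
tool_pos: [0.4647, 0.0079, 0.0234]
tcp_rot: [-3.133, 0.233, -0.005]
wrist_force: [-0.4, 0.1, 0.5]
width: 0.691
grip_force: 0.0
```

Request:
jog_arm(
  deltas=[0,0,0,0,0,0,-0.3,0,0,0,0,0,0,-1,0,0,0,0,0,0,-1,0,0,0,0,0,0,-1,0,0,0,0,0,0,-1],
)

```text
time: 37.55
tool_pos: [0.4654, 0.0078, 0.0239]
tcp_rot: [-3.133, 0.234, -0.008]
wrist_force: [0.7, -0.6, 6.8]
width: 0.001
grip_force: 3.6
```

Request:
jog_arm(
  deltas=[0,0,-0.03,0,0,0,-1,0,0,-0.08,0,0,0,-1,0,0,-0.13,0,0,0,0,-0.02,0,-0.18,0,0,0,1,-0.025,0,-0.186,0,0,0,1,-0.025,0,-0.186,0,0,0,1,-0.025,0,-0.186,0,0,0,1],
)

```text
time: 38.25
tool_pos: [0.4376, 0.0116, 0.2068]
tcp_rot: [3.133, -0.234, -0.001]
wrist_force: [-0.2, 1.0, 0.0]
width: 0.845
grip_force: 0.0
```

```bash
cat > col.py <<'E'
from h import *
np.set_printoptions(precision=4,suppress=True)
c=read_camera("wrist"); s=readout.read_state(); print(s["tool_pos"],s["tcp_rot"],s["width"])
im=c["color"]; cv2.imwrite("pics/col%.2f.png"%s["time"],im); hs=cv2.cvtColor(im,cv2.COLOR_BGR2HSV); m=((hs[...,2]<95)&((hs[...,0]>100)|(hs[...,1]<40))).astype(np.uint8)*255
n,l,st,ce=cv2.connectedComponentsWithStats(m)
for i in range(1,n):
    if 150<st[i,4]<2500 and 60<ce[i][1]<240: 
        ct=max(cv2.findContours((l==i).astype(np.uint8),0,1)[0],key=cv2.contourArea); ra=cv2.minAreaRect(ct)
        print(st[i],ra,onz(c,ra[0],.032)); print("poly",[onz(c,p,.032)[:2].round(4).tolist() for p in cv2.approxPolyDP(ct,4,True)[:,0].astype(float)],cv2.approxPolyDP(ct,4,True)[:,0].tolist())
        x,y,w,h=st[i][:4]
        for v in range(y-1,y+h+1,2): print(v,x,' '.join('%3d'%t for t in hs[v,x-2:x+w+2:2,2]))
E
python3 col.py
```

```text
[0.4371 0.0116 0.2058] [ 3.1327 -0.2338 -0.0042] 0.9249740980554858
[ 97   0  47 177 301] ((121.36930847167969, 87.32379150390625), (181.17063903808594, 8.307449340820312), 76.73914337158203) [0.5567 0.1988 0.032 ]
poly [[0.6406, 0.1984], [0.4824, 0.1994], [0.4619, 0.2086], [0.4779, 0.1997]] [[97, 0], [142, 157], [140, 176], [143, 161]]
-1 97   6   4   6   4   4   4   5   6   6   6   5   6   6   5   4   8   5   5   7   4   6   4  43 111 113 115
1 97 130  96 129 202 202 202 203 202 202 202 202 202 202 203 169 118 116 116 115 115  58  33  33  34  34  32
3 97 139 102  74 202 203 203 202 202 202 171 146 131 120 117 118 117 116 116 116 114  78  32  33  32  34  33
5 97 152 109  72 202 191 180 161 118 118 118 118 119 119 118 117 117 117 116 114 115 116  32  33  32  34  33
7 97 161 123  86  90 118 118 119 118 118 118 118 118 119 118 117 117 118 116 115 117 116  33  34  31  34  35
9 97 167 132  97  76 120 118 119 119 118 118 119 118 117 118 118 118 118 117 116 115 117  51  32  32  34  34
11 97 166 140 103  67 119 118 118 118 118 119 119 117 118 118 117 119 118 117 117 116 118  85  33  33  33 
[... 14155 characters left out ...]
  62  65  63 205
144 303 110  65  64  64  63  64  65  66  47  65  65  66  66  66  65  66 205
146 303 110  61  61  61  62  62  61  63  31  61  62  63  72 125 114  64 204
148 303 110  62  61  61  61  63  62  61  32  62  62  63 135 153 156  94 205
150 303 110  64  63  64  64  63  65  64  34  65  65  65 134 151 156  81 205
152 303 109  62  61  61  62  63  62  63  34  65  64  64  65 110  94  67 204
154 303 109  63  63  63  64  64  63  64  32  65  65  64  64  64  65  69 205
156 303 111  63  63  64  64  64  63  64  30  63  66  65  65  65  65  70 205
158 303 205  61  61  62  61  62  62  62  20  62  63  63  63  64  63  68 205
160 303 205 205 198 191 186 186 186 186 164 177 169 168 168 168 164 157 205
```

```bash
python3 - <<'E'
from h import *
T=read_camera("top"); S=read_camera("scene")
for c in (T,S):
    u,v=proj(c,(.463,.008,.016))[0].astype(int); g=cv2.cvtColor(c["color"][v-25:v+25,u-25:u+25],cv2.COLOR_BGR2GRAY)
    m=(g<(50 if c is T else 80)).astype(np.uint8); n,l,st,ce=cv2.connectedComponentsWithStats(m); print(u,v,[(st[i].tolist(),(ce[i]+[u-25,v-25]).round(1).tolist()) for i in range(1,n) if st[i,4]>25])
    for i in range(1,n):
        if st[i,4]>25: print(onz(c,ce[i]+[u-25,v-25],.032 if c is T else .018))
delta((.463,.008,.022),-8.5)
E
```

```text
333 244 [([0, 27, 41, 10, 187], [328.5, 250.9]), ([42, 29, 8, 21, 52], [352.9, 256.9])]
[0.44707382 0.02094977 0.032     ]
[ 0.42973899 -0.04443549  0.032     ]
285 266 [([17, 21, 16, 14, 156], [284.4, 268.5])]
[0.45500123 0.00477193 0.018     ]
delta [ 0.027  -0.0004  0.1832] [ 0.03  0.24 -0.04] t 38.4
```

Request:
jog_arm(
  deltas=[0.026,0,0.045,0,0,0,1,0.026,0,0.09,0,0,0,1,0.026,0,0.135,0,0,0,1,0.026,0,0.17,0,0,0,1,0.026,0,0.182,0,0,0,1,0.026,0,0.182,0,0,0,1,0.026,0,0.182,0,0,0,0.5,0.026,0,0.182,0,0,0,0.3],
  squeeze=30,
)

```text
time: 39.2
tool_pos: [0.4661, 0.0077, 0.0277]
tcp_rot: [-3.133, 0.234, -0.006]
wrist_force: [-0.1, 0.7, 0.8]
width: 0.693
grip_force: 0.0
```

Request:
jog_arm(
  deltas=[0,0,0,0,0,0,0.1,0,0,0,0,0,0,-0.05],
)

```text
time: 39.4
tool_pos: [0.4653, 0.0078, 0.0272]
tcp_rot: [-3.133, 0.234, -0.005]
wrist_force: [0.8, -0.1, 0.3]
width: 0.475
grip_force: 0.0
```

Request:
jog_arm(
  deltas=[0,0,0,0,0,0,-0.2,0,0,0,0,0,0,-0.2],
)

```text
time: 39.6
tool_pos: [0.4642, 0.0078, 0.0261]
tcp_rot: [-3.133, 0.234, -0.001]
wrist_force: [-0.2, -0.5, -0.1]
width: 0.403
grip_force: 0.0
```

Request:
jog_arm(
  deltas=[0,0,0,0,0,0,-0.35,0,0,0,0,0,0,-0.35],
)

```text
time: 39.8
tool_pos: [0.4638, 0.0078, 0.0257]
tcp_rot: [-3.133, 0.234, 0.0]
wrist_force: [-0.4, -0.3, -0.1]
width: 0.324
grip_force: 0.0
```

Request:
jog_arm(
  deltas=[0,0,0,0,0,0,-0.6,0,0,0,0,0,0,-0.6],
)

```text
time: 40.0
tool_pos: [0.4638, 0.0078, 0.0256]
tcp_rot: [3.133, -0.234, -0.0]
wrist_force: [0.4, -0.1, -0.1]
width: 0.197
grip_force: 0.0
```

```bash
python3 - <<'E'
from h import *
c=read_camera("wrist"); s=readout.read_state(); print(s["tool_pos"]); hs=cv2.cvtColor(c["color"],cv2.COLOR_BGR2HSV)
cv2.imwrite("pics/w30.png",c["color"])
print("pred collar top",proj(c,[(.463,.008,.032)]),"TCP",proj(c,[s["tool_pos"]]))
print('    ',' '.join('%3d'%u for u in range(265,376,5)))
for v in range(170,290,5): print(v,' '.join('%3d'%t for t in hs[v,265:376:5,2]))
E
```

```text
[0.46386135 0.00778499 0.02559097]
pred collar top [[315.25748765 253.40281043]] TCP [[315.49053697 246.22306265]]
     265 270 275 280 285 290 295 300 305 310 315 320 325 330 335 340 345 350 355 360 365 370 375
170 180 180 180 180 180 180 180 180 180 180 179 179 180 179 180 180 179 180 180 180 180 180 179
175 180 180 180 180 180 180 180 180 180 181 180 180 180 181 180 181 181 180 180 180 180 180 179
180 180 180 179 180 180 180 180 180 180 180 180 180 180 181 180 180 180 180 180 180 180 180 180
185 180 180 180 180 180 180 180 180 180 180 180 180 180 180 179 179 179 180 179 181 180 179 180
190 181 180 180 180 180 181 180 180 180 180 180 181 180 180 181 180 180 180 180 180 180 180 181
195 180 180 181 179 180 180 181 180 179 180 181 180 180 180 181 181 179 179 180 179 179 180 181
200 181 180 180 180 181 180 180 180 179 180 180 180 181 180 179 180 180 179 180 179 180 181 180
205 180 181 181 180 180 180 180 180 180 181 180 180 180 181 180 179 180 180 180 180 180 180 179
210 180 180 180 180 180 180 180 180 181 180 180 180 180 180 180 180 180 181 180 179 180 180 181
215 147  93 148 180 150 
[... 715 characters left out ...]
  44  41   5   8 179 179 180
255  94  71   9  10  39  38   7   3  25  26  24  25  24  24   4  10  44  43   8   9 103 181 180
260 180   9   8  10  37  38   6   2  24  24  25  26  24  24   5   6  40  44   8   9   8 180 181
265 180   4   6   6  37  40   4   4  26  24  25  24  25  25   5   5  38  37   4   7   4 180 180
270 145   5   8  33  38  38   4   3  24  24  24  25  25  25   5   6  38  38  32   4   8 135 180
275   6   6   6   6   7  73  12   3 181 180 181 180 180 180   5  12  74   8   8   8   9   7 155
280   7  12  11   6   7  18  12   4 180 180 180 180 180 180   3  11  16   6   6  24  28   7   5
285   6   6   6   4   9   7  13  76 180 179 179 180 180 180  77  13   5   8   6   7   8   9   7
```

Request:
jog_arm(
  deltas=[0,0,0,0,0,0,-0.75,0,0,0,0,0,0,-0.75,0,0,0,0,0,0,-0.75],
  squeeze=60,
)

```text
time: 40.35
tool_pos: [0.4639, 0.0078, 0.0257]
tcp_rot: [-3.133, 0.234, 0.0]
wrist_force: [0.4, 0.5, -0.1]
width: 0.12
grip_force: 0.0
```

Request:
jog_arm(
  deltas=[0,0,0,0,0,0,-0.9,0,0,0,0,0,0,-0.9,0,0,0,0,0,0,-0.9],
)

```text
time: 40.65
tool_pos: [0.4639, 0.0078, 0.0257]
tcp_rot: [-3.133, 0.234, 0.0]
wrist_force: [0.5, 0.3, -0.4]
width: 0.049
grip_force: 0.0
```

```bash
python3 - <<'E'
from h import *
c=read_camera("wrist"); s=readout.read_state(); print(s["tool_pos"],s["width"],s["grip_force"],s["wrist_force"]); hs=cv2.cvtColor(c["color"],cv2.COLOR_BGR2HSV)
print('    ',' '.join('%3d'%u for u in range(280,358,3)))
for v in range(210,290,8): print(v,' '.join('%3d'%t for t in hs[v,280:358:3,2]))
E
```

```text
[0.46389496 0.00777225 0.02566222] 0.05131699987789919 0.0 [-0.00310419 -0.18661206 -0.31341382]
     280 283 286 289 292 295 298 301 304 307 310 313 316 319 322 325 328 331 334 337 340 343 346 349 352 355
210 179 179 178 179 178 179 178 179 179 178 179 179 179 178 179 179 179 179 179 179 179 179 179 178 178 177
218  91  94  93  95  15  15  15  16  12  25  47  42  24  51  47  37  20  14  15  16  16  15 180 179 177 179
226  92  92  93  30  12  13  16  12  11  12  14  18  21  20  24  23  17  15  15  15  15  14  37 179 180 179
234  89  92  90  25  26  23  22  24  23  23  17  16  22  14  14  14  21  21  24  36  35  36  29 178 179 178
242  94  93  92  23  23  24  26  37  40  43  11   9  25  23   6  13  37  40  43  52  52  51  53 179 178 179
250  92  94   9   5   6   6  20  37  37  38   3   5  23  24   4   8  37  37  38  18   7   8   4  10 179 178
258  93  58   7   7   8   9  37  37  38  37   5   6  22  24   5   5  44  38  44  41   8   7   6   6  89 179
266 179   7   6   7   6   8  38  39  38  37   6   2  26  25   6   6  38  38  39  38   7   7   7   7   6 179
274  23   5   6   7   6   6   6   5  47  73  13  17 154 158   5  11  75  46   5   5   5   7   7   9   8  31
282   7   6   9  15  10   7   7   6   7   7  12  43 179 178  38  13   6   6   4   8   8  24  30  17   6   6
```

```bash
python3 - <<'E'
from h import *
from workcell import bot
c=read_camera("wrist"); s=readout.read_state(); p=s["tool_pos"]; Rt=R.from_rotvec(s["tcp_rot"]); print(bot.tip_extent, c["origin"]-p)
for z in(.017,.0,-.01):
    print(z,[proj(c,p+Rt.apply([x,.012,z]))[0].round(1).tolist() for x in(.011,-.011)])
S=read_camera("scene"); u,v=proj(S,(.463,.008,.05))[0].astype(int); print(u,v,proj(S,[(.463,.008,.032),(.463,.008,0)]))
g=cv2.cvtColor(S["color"],cv2.COLOR_BGR2GRAY)
print('    ',' '.join('%3d'%t for t in range(u-22,u+24,3)))
for r in range(v-16,v+32,2): print(r,' '.join('%3d'%t for t in g[r,u-22:u+24:3]))
E
```

```text
0.017 [ 0.07749417 -0.01275246  0.14972321]
0.017 [[336.0, 216.0], [335.3, 249.3]]
0.0 [[337.8, 227.9], [337.0, 263.8]]
-0.01 [[339.0, 236.0], [338.1, 273.7]]
284 254 [[284.95250014 261.07916476]
 [285.86147167 272.71760179]]
     262 265 268 271 274 277 280 283 286 289 292 295 298 301 304 307
238 234 234 233  22  20  23  26  30  24  20  37  28  21  23 176 243
240 233 234 237 138 112  23  26  27  59  50  24  21  19  66 152 191
242 233 233 234 237 226  15  22  22  45  33  25  24  17 203 241 218
244 233 233 232 234 238  61  22  22  30  22  19  16  83 184 197 224
246 234 233 235 235 235 180  75  22  31  25  21 124 228 212 186 138
248 236 233 233 234 236 206  48  47  24  19 131 238 238 237 238 231
250 213 236 236 232 232 207  45  85  33  20 193 236 235 235 237 236
252 126 161 237 230 232 213  49  88  35  22 188 236 234 236 238 236
254 125 119 206 233 231 216  51  85  36  18 186 236 235 237 235 234
256 128 125 132 236 233 235  74  78  40  17 180 237 236 237 234 233
258 123 125 128 232 232 234  92  73  42  28 211 233 234 235 234 233
260 126 124 119 154 231 144  49  68  62  81 216 232 232 233 234 234
262 124 122 120 121 149  56  47  56  87 141 110 235 233 232 233 232
264 124 123 117 118 117  41  36  50  93  99  76 232 229 229 232 232
266 117 122 119 117 119  47  32  40  70  64  78 230 229 227 229 230
268 211 144 143 117 121  56  40  39  58  63  71 233 229 231 231 228
270 233 230 231 183 119  62  44  42  54  65  68 234 227 228 229 231
272 232 232 230 228 149  99  52  38  54  59 106 229 228 230 229 232
274 231 233 231 232 229 220 194  76  45 119 226 230 230 232 230 230
276 234 232 233 232 232 233 235 224 142 229 232 232 231 231 229 232
278 231 231 233 233 232 232 233 232 231 231 229 231 232 230 232 234
280 233 233 232 233 233 230 232 229 231 233 233 232 231 233 233 233
282 232 233 232 233 233 233 234 232 234 233 234 234 231 231 234 182
284 234 233 231 233 235 234 234 233 234 234 235 234 233 234 187 161
```

Request:
jog_arm(
  deltas=[0,0,-0.035,0,0,0,0,0,0,-0.045,0,0,0,1,0,0,-0.045,0,0,0,1,0,0,-0.045,0,0,0,1,0,0,-0.045,0,0,0,1,0,0,-0.02,0,0,0,0.7,0,0,0.01,0,0,0,0.7,0,0,0.022,0,0,0,0.7],
)

```text
time: 41.6
tool_pos: [0.4606, 0.0079, 0.0003]
tcp_rot: [3.133, -0.234, -0.01]
wrist_force: [-0.7, -0.5, 0.6]
width: 0.849
grip_force: 0.0
```

Request:
jog_arm(
  deltas=[0,0,0.007,0,0,0,0.7,0,0,0.007,0,0,0,0.7,0,0,0.007,0,0,0,0.3,0,0,0.007,0,0,0,0,0,0,0.007,0,0,0,-0.15],
)

```text
time: 42.1
tool_pos: [0.465, 0.0078, -0.0023]
tcp_rot: [-3.133, 0.234, -0.003]
wrist_force: [0.1, 0.1, -0.3]
width: 0.423
grip_force: 0.0
```

Request:
jog_arm(
  deltas=[0,0,0,0,0,0,-0.4,0,0,0,0,0,0,-1,0,0,0,0,0,0,-1],
)

```text
time: 42.4
tool_pos: [0.4652, 0.0077, -0.0021]
tcp_rot: [-3.133, 0.234, -0.004]
wrist_force: [-1.0, -0.0, 6.8]
width: 0.361
grip_force: 59.8
```

Request:
jog_arm(
  deltas=[0,0,-0.03,0,0,-2,-1,0,0,-0.075,0,0,-10,-1,0,0,-0.12,0,0,-18.5,-1,0,0,-0.165,0,0,-27,-1,0,0,-0.19,0,0,-35.5,-1,0,0,-0.19,0,0,-44,-1,0,0,-0.19,0,0,-52.5,-1,0,0,-0.19,0,0,-61,-1],
)

```text
time: 43.2
tool_pos: [0.4636, 0.0078, 0.1868]
tcp_rot: [2.814, 1.397, 0.0]
wrist_force: [-0.2, -0.4, -1.7]
width: 0.361
grip_force: 59.6
```

```bash
python3 - <<'E'
from h import *
delta((.4872,-.105,.19),94.95); s=readout.read_state(); print(s["width"],s["grip_force"],s["tool_pos"])
E
```

```text
delta [-0.0756  0.087  -0.0032] [ 1.000e-02 -1.000e-02 -4.214e+01] t 43.2
0.3611984165614101 59.60888547822833 [0.4635928  0.00781536 0.18678289]
```

Request:
jog_arm(
  deltas=[-0.01,0.012,0,0,0,-8.5,-1,-0.025,0.03,0,0,0,-17,-1,-0.045,0.05,0,0,0,-25.5,-1,-0.06,0.07,0,0,0,-34,-1,-0.0756,0.087,0,0,0,-42.1,-1,-0.0756,0.087,0.04,0,0,-42.1,-1,-0.0756,0.087,0.08,0,0,-42.1,-1,-0.0756,0.087,0.08,0,0,-42.1,-1],
)

```text
time: 44.0
tool_pos: [0.481, -0.1039, 0.1007]
tcp_rot: [-2.124, -2.299, 0.009]
wrist_force: [-0.8, 0.9, -2.4]
width: 0.359
grip_force: 59.6
```

Request:
jog_arm(
  deltas=[0,0,0,0,0,0,-1,0,0,0,0,0,0,-1,0,0,0,0,0,0,-1,0,0,0,0,0,0,-1],
)

```text
time: 44.4
tool_pos: [0.4883, -0.1054, 0.1086]
tcp_rot: [2.129, 2.306, 0.003]
wrist_force: [-0.2, 0.5, -0.8]
width: 0.36
grip_force: 59.6
```

```bash
python3 - <<'E'
from h import *
np.set_printoptions(precision=4,suppress=True)
s=readout.read_state(); c=read_camera("wrist"); S=read_camera("scene"); p=s["tool_pos"]; print(p,s["tcp_rot"],s["wrist_force"])
delta((.4878-.0835*(p[1]+.1131),p[1],.1065),94.95)
# collar top face in wrist
hs=cv2.cvtColor(c["color"],cv2.COLOR_BGR2HSV); q=proj(c,p+np.array([0,0,.0345]))[0].astype(int); print("pred top centre",q)
print('    ',' '.join('%3d'%t for t in range(285,356,3)))
for v in range(q[1]-45,q[1]+24,5): print(v,' '.join('%3d'%t for t in hs[v,285:356:3,2]))
g=cv2.cvtColor(S["color"],cv2.COLOR_BGR2GRAY); print("scene: collar centre pred",proj(S,p+np.array([0,0,.0185])),"tip",proj(S,(.4915,-.160,.125)))
print('    ',' '.join('%3d'%t for t in range(326,364,2)))
for v in range(218,256,2): print(v,' '.join('%3d'%t for t in g[v,326:364:2]))
E
```

```text
[ 0.4883 -0.1054  0.1086] [2.1287 2.3062 0.0026] [-0.2242  0.5457 -0.7909]
delta [-0.0001 -0.0005  0.0014] [ 0.12  0.04 -0.37] t 44.5
pred top centre [315 277]
     285 288 291 294 297 300 303 306 309 312 315 318 321 324 327 330 333 336 339 342 345 348 351 354
232 200  85  41  73  74  74  43  47  47  66  65  66  67  66  65  84  84  84  82  82  82 104 167 114
237   8  17  17  17  17  16  16  17  16  16  17  15  17  16  16  17  17  17  17  18  16   7   9  48
242   7  16  16  17  17  17  18  24  29  29  29  29  28  25  23  17  14  16  17  17  16  16   8  48
247   6  16  17  16  17  18  17  26  28  28  28  29  27  26  22  18  13  17  15  18  17  19   6  14
252  18  18  17  17  18  16  16  17  26  27  29  23  26  24  22  17  16  17  18  17  17  17   5   7
257  15  19  16  16  17  17  17  16  17  17  17   2  18  17  18  17  18  18  18  17  17  18  15   9
262  22  21  26  25  26  25  26  26  17  18  16   8  15  17  16  17  16  17  17  16  16  15  17   6
267  28  73  73  72  73  73  73  72  73  73  72  46  73  72  71  71  71  71  70  71  71  71  71   4
272  28  75  74  73  74  73  74  74  75
[... 1535 characters left out ...]
 110  53  56  79  83 209 235 233 233 197 170 171 156 178 176
240 132  61  47  83 101  49  54  62 109 207 240 228 186 161 177 173 113 127 145
242 234 168 120  89  53  34  71 172 119 151 223 239 213 176 177 176 150 121  95
244 237 241 241 226 199 154 187 236 182  97 161 225 240 217 180 179 220 232 212
246 166 202 236 236 242 241 240 231 195  99  97 170 229 239 210 202 216 214 222
248 127 125 135 144 190 225 229 174 169 151  84 104 167 232 243 215 216 220 219
250 128 128 130 130 125 132 116 151 175 180 125  84 122 180 195 213 225 236 236
252 156 128 131 130 131 127  96  89  99 131 134  98 138 178 215 231 236 237 237
254 202 127 132 134 129 105  89  91  88  85  90 113 156 232 237 236 236 235 235
```

Request:
jog_arm(
  deltas=[-0.015,-0.0005,0.0015,0,0,0,-1,-0.03,-0.0005,0.0015,0,0,-0.3,-1,-0.036,-0.0005,0.0015,0,0,-0.3,-1,-0.041,-0.0005,0.0015,0,0,-0.3,-1,-0.046,-0.0005,0.0015,0,0,-0.3,-1,-0.051,-0.0005,0.0015,0,0,-0.3,-1,-0.054,-0.0005,0.0015,0,0,-0.3,-1,-0.054,-0.0005,0.0015,0,0,-0.3,-1],
)

```text
time: 45.3
tool_pos: [0.4909, -0.1595, 0.1053]
tcp_rot: [2.125, 2.313, -0.0]
wrist_force: [0.4, -0.8, -0.1]
width: 0.364
grip_force: 59.7
```

Request:
jog_arm(
  deltas=[-0.006,-0.0003,-0.001,0,0,0,-1,-0.011,-0.0003,-0.001,0,0,0,-1,-0.015,-0.0003,-0.001,0,0,0,-1,-0.017,-0.0003,-0.001,0,0,0,-1,-0.019,-0.0003,-0.001,0,0,0,-1,-0.0205,-0.0003,-0.001,0,0,0,-1,-0.0205,-0.0003,-0.001,0,0,0,-1],
)

```text
time: 46.0
tool_pos: [0.4919, -0.1775, 0.1062]
tcp_rot: [-2.124, -2.311, -0.004]
wrist_force: [0.5, 7.8, 2.8]
width: 0.365
grip_force: 60.1
```

Request:
jog_arm(
  deltas=[-0.0015,0,0,0,0,0,-1,-0.003,0,0,0,0,0,-1,-0.003,0,0,0,0,0,-1],
)

```text
time: 46.3
tool_pos: [0.4919, -0.1775, 0.1062]
tcp_rot: [-2.121, -2.307, -0.009]
wrist_force: [0.5, 17.8, 6.6]
width: 0.36
grip_force: 60.5
```

```bash
python3 - <<'E'
from h import *
c=read_camera("wrist")
profile(c,A=(.4965,-.215),B=(.4925,-.185),z=.153,half=.006,n=16)
E
```

```text
0 [ 0.496 -0.215] [[105, 51, 10], [0, 0, 9]]
2 [ 0.496 -0.213] [[120, 51, 10], [120, 26, 10]]
4 [ 0.496 -0.211] [[120, 28, 9], [105, 51, 10]]
6 [ 0.496 -0.209] [[0, 0, 8], [120, 51, 10]]
8 [ 0.495 -0.207] [[120, 36, 7], [120, 36, 7]]
10 [ 0.495 -0.205] [[105, 57, 9], [135, 57, 9]]
12 [ 0.495 -0.203] [[105, 57, 9], [73, 74, 24]]
14 [ 0.495 -0.201] [[68, 94, 111], [68, 90, 122]]
16 [ 0.494 -0.199] [[67, 93, 112], [68, 90, 124]]
18 [ 0.494 -0.197] [[68, 94, 111], [68, 89, 126]]
20 [ 0.494 -0.195] [[68, 98, 107], [67, 93, 102]]
22 [ 0.494 -0.193] [[69, 103, 69], [68, 102, 45]]
24 [ 0.493 -0.191] [[69, 99, 36], [67, 107, 31]]
26 [ 0.493 -0.189] [[68, 99, 31], [68, 99, 31]]
28 [ 0.493 -0.187] [[68, 99, 31], [68, 94, 30]]
30 [ 0.492 -0.185] [[70, 102, 30], [56, 51, 40]]
```

Request:
jog_arm(
  deltas=[0.003,0,0,0,0,0,-1,0.003,0,0,0,0,0,-0.1,0.003,0,0,0,0,0,0.2,0.003,0,0,0,0,0,0.2,0.004,0,-0.03,0,0,0,0.3,0.004,0,-0.075,0,0,0,0.3,0.004,0,-0.12,0,0,0,0.3,0.004,0,-0.16,0,0,0,0.3],
)

```text
time: 47.15
tool_pos: [0.492, -0.1791, 0.2684]
tcp_rot: [2.125, 2.312, 0.0]
wrist_force: [1.8, -0.2, 0.5]
width: 0.651
grip_force: 0.0
```

```bash
python3 - <<'E'
from h import *
np.set_printoptions(precision=4,suppress=True)
c=read_camera("wrist"); s=readout.read_state(); print(s["tool_pos"],s["width"],s["wrist_force"])
profile(c,A=(.4965,-.215),B=(.490,-.150),z=.147,half=.005,n=27)
# handle: from scene and top
T=read_camera("top"); S=read_camera("scene")
for C,P in((T,None),(S,None)): print(proj(C,[(.588,-.07,.256),(.588,-.106,.256),(.59,-.135,.256)]))
E
```

```text
[ 0.4956 -0.1806  0.2765] 0.6525150510029047 [ 3.0938 -0.9503  5.0369]
0 [ 0.496 -0.215] [[165, 15, 70], [168, 14, 88]]
3 [ 0.496 -0.212] [[165, 16, 64], [165, 15, 99]]
5 [ 0.496 -0.21 ] [[156, 8, 152], [150, 7, 184]]
8 [ 0.496 -0.208] [[68, 29, 168], [68, 69, 169]]
10 [ 0.496 -0.205] [[68, 82, 167], [68, 77, 181]]
13 [ 0.495 -0.202] [[68, 84, 163], [68, 78, 182]]
15 [ 0.495 -0.2  ] [[68, 87, 156], [68, 82, 171]]
18 [ 0.495 -0.198] [[68, 96, 117], [68, 90, 124]]
20 [ 0.494 -0.195] [[68, 98, 47], [68, 96, 48]]
23 [ 0.494 -0.192] [[45, 52, 69], [21, 42, 84]]
25 [ 0.494 -0.19 ] [[0, 16, 49], [165, 12, 44]]
28 [ 0.494 -0.188] [[150, 17, 44], [150, 14, 54]]
30 [ 0.494 -0.185] [[162, 14, 90], [165, 11, 92]]
33 [ 0.493 -0.182] [[158, 11, 95], [158, 10, 101]]
35 [ 0.493 -0.18 ] [[162, 14, 93], [165, 10, 100]]
38 [ 0.493 -0.178] [[162, 14, 93], [162, 13, 96]]
40 [ 0.492 -0.175] [[162, 13, 96], [165, 11, 96]]
43 [ 0.492 -0.172] [[162, 14, 93], [165, 11, 94]]
45 [ 0.492 -0.17 ] [[158, 12, 85], [165, 13, 81]]
48 [ 0.492 -0.167] [[150, 13, 40], [160, 11, 67]]
50 [ 0.492 -0.165] [[165, 19, 27], [158, 10, 102]]
53 [ 0.491 -0.162] [[17, 62, 74], [158, 9, 109]]
55 [ 0.491 -0.16 ] [[16, 74, 151], [155, 9, 175]]
58 [ 0.491 -0.157] [[16, 74, 156], [156, 8, 154]]
60 [ 0.49  -0.155] [[16, 75, 154], [16, 64, 144]]
63 [ 0.49  -0.152] [[16, 74, 156], [17, 73, 168]]
65 [ 0.49 -0.15] [[16, 74, 159], [17, 72, 166]]
[[364.8072 192.2715]
 [380.9115 191.9261]
 [393.8838 190.7558]]
[[342.7748 155.544 ]
 [357.7138 158.4866]
 [370.6172 160.6352]]
```

Request:
jog_arm(
  deltas=[0.045,0,-0.02,0,0,0,-1,0.094,0,-0.035,0,0,0,-1,0.094,0.045,-0.035,0,0,0,-1,0.094,0.09,-0.035,0,0,0,-1,0.094,0.136,-0.035,0,0,0,-1,0.094,0.136,-0.035,0,0,0,-1,0.094,0.136,-0.035,0,0,0,-1,0.094,0.136,-0.035,0,0,0,-1],
)

```text
time: 48.1
tool_pos: [0.6182, -0.0736, 0.2998]
tcp_rot: [-2.124, -2.312, 0.003]
wrist_force: [0.4, -0.5, -0.8]
width: -0.001
grip_force: 0.0
```

```bash
cat >> h.py <<'E'
def XdZ(p): 
    r=np.array(p)-[.4956,-.2068,0]; return np.array([.996*r[0]+.088*r[1],-.088*r[0]+.996*r[1],r[2]])
E
python3 - <<'E'
from h import *
np.set_printoptions(precision=4,suppress=True)
c=read_camera("wrist"); s=readout.read_state(); print(s["tool_pos"],s["wrist_force"],s["width"],"XdZ",XdZ(s["tool_pos"]))
S=read_camera("scene"); hs=cv2.cvtColor(S["color"],cv2.COLOR_BGR2HSV)
print("scene bar pred",proj(S,[(.593,-.0697,.2564),(.597,-.106,.2564)]))
g=hs[...,2]; print('    ',' '.join('%3d'%t for t in range(330,376,3)))
for v in range(140,176,3): print(v,' '.join('%3d'%t for t in g[v,330:376:3]))
E
```

```text
[ 0.6182 -0.0737  0.3006] [0.2102 0.1899 0.9694] 0.00018820626518812768 XdZ [0.1339 0.1218 0.3006]
scene bar pred [[343.8157 154.6169]
 [359.7295 156.9552]]
     330 333 336 339 342 345 348 351 354 357 360 363 366 369 372 375
140  93  85  82  86  83  84  84  86  84  88  83  83  80  81  81  48
143  86  87  84  81  83  85  85  90 109  84  83  83  79  83  83  45
146  86  86  82  82  85  84  83  84  70  83  83  81  81  81  85  39
149  84  84  80  85  76  86  85  84  83  82  84  83  79  81  66  95
152  84  85  84  82  36  42  53  65  61  79  80  78  79  81  48  37
155  85  83  83  81  30  18  19  21  35 169 161 157 153 100  97  16
158  84  84  81  81  84  80  82  66  66  68  82  83 100 122 120  34
161  83  83  83  80  81  82  86  83  83  81  80  81  79  80  81  24
164  82  81  80  80  82  81  83  83  84  82  83  80  80  82  83  28
167  81  80  80  81  82  81  82  87  82  80  80  78  84  82  80  33
170  83  83  80  82  80  81  82  80  80  81  83  80  81  81  85  29
173  82  78  80  80  80  78  83  82  82  82  82  82  84  83  82  20
```

Request:
jog_arm(
  deltas=[0,0.006,0,0,0,0,-1,0,0.006,0.035,0,0,0,-1,0,0.006,0.07,0,0,0,-1,0,0.006,0.07,0,0,0,-1,0,-0.004,0.07,0,0,0,-1,0,-0.014,0.067,0,0,0,-1,0,-0.024,0.064,0,0,0,-1,0,-0.034,0.062,0,0,0,-1],
)

```text
time: 49.0
tool_pos: [0.5867, -0.0765, 0.2423]
tcp_rot: [2.122, 2.31, 0.005]
wrist_force: [3.2, 0.5, 1.5]
width: -0.001
grip_force: 1.8
```

```bash
cat > hood.py <<'E'
from h import *
np.set_printoptions(precision=4,suppress=True)
s=readout.read_state(); print(s["tool_pos"],s["wrist_force"],"XdZ",XdZ(s["tool_pos"]))
S=read_camera("scene"); b0=cv2.imread("pics/scene0.png"); d=cv2.absdiff(S["color"],b0).max(2)
def bar(phi):
    X=.070-.095*np.cos(np.radians(phi)); z=.170+.095*np.sin(np.radians(phi))
    return [(.4956+.996*X-.088*dd,-.2068+.088*X+.996*dd,z) for dd in(.128,.115,.1)]
hs=cv2.cvtColor(S["color"],cv2.COLOR_BGR2HSV)
for phi in(114,105,95,85,75,65,55,45,35,25,15,8.5):
    q=proj(S,bar(phi)); print(phi,q[0].round(0),[int(hs[int(round(v)),int(round(u)),2]) for u,v in q])
cv2.imwrite("pics/hood%.1f.png"%s["time"],S["color"])
E
python3 hood.py
```

```text
[ 0.5867 -0.0765  0.2423] [3.1627 0.5383 1.4557] XdZ [0.1022 0.1218 0.2423]
114 [344. 155.] [25, 28, 176]
105 [341. 154.] [24, 28, 169]
95 [338. 156.] [30, 28, 31]
85 [334. 158.] [82, 81, 78]
75 [331. 162.] [82, 81, 81]
65 [327. 168.] [83, 80, 82]
55 [324. 174.] [86, 84, 80]
45 [321. 181.] [134, 139, 129]
35 [319. 189.] [134, 130, 134]
25 [317. 198.] [248, 247, 247]
15 [316. 206.] [248, 248, 244]
8.5 [316. 211.] [248, 248, 248]
```

Request:
jog_arm(
  deltas=[0,-0.0095,0,0,0,0,-1,0,-0.023,0,0,0,0,-1,0,-0.034,0.002,0,0,0,-1,0,-0.047,0.006,0,0,0,-1,0,-0.057,0.011,0,0,0,-1,0,-0.064,0.016,0,0,0,-1,0,-0.0705,0.0215,0,0,0,-1,0,-0.077,0.0265,0,0,0,-1],
)

```text
time: 49.85
tool_pos: [0.5081, -0.0827, 0.2116]
tcp_rot: [-2.125, -2.313, 0.001]
wrist_force: [2.5, -0.6, -0.7]
width: -0.001
grip_force: 1.5
```

```bash
python3 hood.py
```

```text
[ 0.5081 -0.0827  0.2116] [ 2.482  -0.6073 -0.6986] XdZ [0.0233 0.1226 0.2116]
114 [344. 155.] [85, 83, 80]
105 [341. 154.] [39, 85, 81]
95 [338. 156.] [44, 85, 84]
85 [334. 158.] [30, 54, 85]
75 [331. 162.] [29, 43, 82]
65 [327. 168.] [34, 103, 80]
55 [324. 174.] [23, 71, 78]
45 [321. 181.] [11, 19, 49]
35 [319. 189.] [134, 131, 136]
25 [317. 198.] [247, 246, 247]
15 [316. 206.] [248, 248, 244]
8.5 [316. 211.] [248, 248, 247]
```

Request:
jog_arm(
  deltas=[0,0.012,0,0,0,0,-1,0,0.012,-0.035,0,0,0,-1,0,-0.024,-0.037,0,0,0,-1,0,-0.024,-0.025,0,0,0,-1,0,-0.026,-0.018,0,0,0,-1,0,-0.03,-0.008,0,0,0,-1,0,-0.034,0.002,0,0,0,-1,0,-0.038,0.01,0,0,0,-1],
)

```text
time: 50.7
tool_pos: [0.4708, -0.0859, 0.201]
tcp_rot: [-2.124, -2.313, 0.002]
wrist_force: [-0.8, -0.6, 2.1]
width: -0.001
grip_force: 0.7
```

```bash
python3 hood.py | tail -8; python3 -c "
from h import *
s=readout.read_state(); print(XdZ(s['tool_pos']),s['wrist_force'])"
```

```text
75 [331. 162.] [40, 80, 81]
65 [327. 168.] [29, 67, 80]
55 [324. 174.] [36, 84, 81]
45 [321. 181.] [30, 136, 127]
35 [319. 189.] [30, 99, 135]
25 [317. 198.] [78, 104, 216]
15 [316. 206.] [249, 250, 244]
8.5 [316. 211.] [248, 248, 248]
[-0.01533259  0.12301721  0.19947289] [ 0.74352996 -0.76853567 -0.68921345]
```

Request:
jog_arm(
  deltas=[0,-0.003,0.006,0,0,0,-1,0,-0.006,0.013,0,0,0,-1,0,-0.008,0.019,0,0,0,-1,0,-0.009,0.024,0,0,0,-1,0,-0.009,0.028,0,0,0,-1,0,-0.009,0.031,0,0,0,-1,0,-0.009,0.031,0,0,0,-1],
)

```text
time: 51.45
tool_pos: [0.4635, -0.0867, 0.1808]
tcp_rot: [2.123, 2.312, 0.003]
wrist_force: [-19.4, 5.3, 47.3]
width: -0.001
grip_force: 23.9
```

```bash
python3 hood.py | tail -5; python3 -c "
from h import *
s=readout.read_state(); print(XdZ(s['tool_pos']),s['wrist_force'])"
```

```text
45 [321. 181.] [29, 59, 129]
35 [319. 189.] [33, 127, 133]
25 [317. 198.] [31, 111, 247]
15 [316. 206.] [26, 119, 244]
8.5 [316. 211.] [14, 17, 43]
[-0.02135762  0.12242159  0.1807562 ] [-19.22432561   5.80215544  48.01919236]
```

Request:
jog_arm(
  deltas=[0,0,-0.015,0,0,0,-1,0,0,-0.055,0,0,0,-1,0,-0.01,-0.095,0,0,0,-1,-0.02,-0.05,-0.095,0,0,0,-1,-0.05,-0.085,-0.095,0,0,0,-1,-0.087,-0.1,-0.095,0,0,0,-1,-0.087,-0.1,-0.095,0,0,0,-1,-0.087,-0.1,-0.095,0,0,0,-1],
)

```text
time: 52.3
tool_pos: [0.3694, -0.1823, 0.2664]
tcp_rot: [-2.128, -2.31, -0.001]
wrist_force: [-0.1, -0.1, -0.6]
width: -0.0
grip_force: 0.0
```

```bash
cat > vis.py <<'E'
from h import *
np.set_printoptions(precision=4,suppress=True)
s=readout.read_state(); print(XdZ(s["tool_pos"]),s["wrist_force"]); S=read_camera("scene"); g=cv2.cvtColor(S["color"],cv2.COLOR_BGR2GRAY); cv2.imwrite("pics/vis%.1f.png"%s["time"],S["color"])
W=lambda X,d,z:(.4956+.996*X-.088*d,-.2068+.088*X+.996*d,z)
for a in(0,20,40,63): 
    r=np.radians(a); print(a,"edge",[proj(S,W(-.047-.05*np.sin(r),d,.161-.05*np.cos(r)))[0].round(0).tolist() for d in(.003,.035,.067)])
print("hinge",[proj(S,W(-.047,d,.161))[0].round(0).tolist() for d in(.003,.035,.067)],"bar",proj(S,W(-.024,.128,.184)))
print('    ',' '.join('%3d'%t for t in range(320,400,4)))
for v in range(200,266,3): print(v,' '.join('%3d'%t for t in g[v,320:400:4]))
E
python3 vis.py
```

```text
[-0.1235  0.0355  0.2664] [-0.0971 -0.0624 -0.5568]
0 edge [[370.0, 264.0], [354.0, 260.0], [339.0, 256.0]]
20 edge [[366.0, 267.0], [350.0, 263.0], [335.0, 259.0]]
40 edge [[363.0, 268.0], [347.0, 263.0], [332.0, 259.0]]
63 edge [[361.0, 264.0], [344.0, 260.0], [328.0, 256.0]]
hinge [[370.0, 241.0], [354.0, 237.0], [339.0, 234.0]] bar [[315.6083 211.14  ]]
     320 324 328 332 336 340 344 348 352 356 360 364 368 372 376 380 384 388 392 396
200 223 229 238 217 138 189 148 141 116 214 239 121 126 115 100  90  87  96 106 149
203 238 235 230 238 239 238 237 211 112 239 241  43  63  72  93 116 120  98  85  90
206 240 239 236 236 237 238 237 148 191 241  95  41  44  42  43  43  58  76  88  85
209  88 172 227 238 237 235 236 129 178 119  41  44  46  46  44  46  45  45  44  45
212  12  22  53 220 230 236 235 210 178  54  59  55  51  47  44  45  48  45  41  45
215 230 170  89 122 131 168 201 220  82  57  59  58  57  55  51  55  46  45  36 241
218 236 236 238 240 234 206 127 125 102  59  59  57  58  59  55  57  52  43 203 238
221 235 235 237 237 234 232 234 129  47  59  58  57  56  57  52  54
[... 492 characters left out ...]
 175 146  41 162 181  66  63
242 236 233 236 234 235 228 107 246 230 218 148  81  51  83 129  64 106 102  56  73
245 238 235 237 236 239 225 173 233 242 230 203 174 171 147  48 148  78  48  38  78
248 236 236 237 238 239 105 220 198 241 236 210 173 173 188  54 148  45  42  38  73
251 236 236 238 239 242 113 228 191 225 237 223 171 174 151  75 125 131  64  36  67
254 234 236 239 242 196 190 229 233 242 243 243 237 211  67  70  98 241 244  34  60
257 235 236 142 128 154  57  65 170 245 245 243 243 247  33  76 217 237 221  35  56
260 231 128 127  87  91 103 112  82  37  92 186 245 217 199 151 240 238 238  33  44
263 120 127  92  91  92 109 127 127 131 122  71  35  57 240 233 235 236 239  28  39
```

Request:
jog_arm(
  deltas=[-0.007,0,0.045,0,0,0,-1,-0.007,0,0.09,0,0,0,-1,-0.007,0,0.135,0,0,0,-1,-0.007,0,0.154,0,0,0,-1,-0.007,0,0.154,0,0,0,-1,-0.007,0.01,0.154,0,0,0,-1,-0.007,0.018,0.154,0,0,0,-1,-0.007,0.026,0.154,0,0,0,-1],
)

```text
time: 53.15
tool_pos: [0.3948, -0.1866, 0.1127]
tcp_rot: [-2.12, -2.313, 0.007]
wrist_force: [-7.1, -3.7, -4.9]
width: 0.0
grip_force: 3.6
```

Request:
jog_arm(
  deltas=[0,0.005,0,0,0,0,-1,0,0.01,-0.003,0,0,0,-1,0,0.016,-0.008,0,0,0,-1,0,0.022,-0.013,0,0,0,-1,0,0.028,-0.018,0,0,0,-1,0,0.032,-0.022,0,0,0,-1,0,0.034,-0.025,0,0,0,-1],
)

```text
time: 53.85
tool_pos: [0.4291, -0.1836, 0.1373]
tcp_rot: [-2.123, -2.312, 0.003]
wrist_force: [-5.7, -0.9, -3.9]
width: 0.002
grip_force: 3.0
```

```bash
python3 vis.py | grep -v -e edge -e hinge | head -40
```

```text
[-0.0642  0.029   0.1373] [-5.7117 -0.8612 -3.8644]
     320 324 328 332 336 340 344 348 352 356 360 364 368 372 376 380 384 388 392 396
200 227 231 237 238 241 148  23  35  43  21  23  25  33  72  98  87  89  97 105 150
203  81 156 220 239 238 117  81  54  41  23  40  30  37  37  51  77  94  97  84  91
206  11  12  17 175 230 121  85  42  37  27  31  35  43  46  44  47  39  39  47  60
209 230 172  85 124  82  82 100  33  32  31  26  30  39  53  49  46  44  42  41  28
212 238 238 240 240 237 161 102  42  25  28  32  31  33  54  55  49  54  49  27 115
215 239 237 237 237 228 130  93  35  21  30  37  31  46  54  50  52  51  34 197 240
218 237 235 235 234  47 129  71  66  26  25  31  36  40  55  50  53  51  99 240 238
221 235 235 236 218  39  81  44  42  30  24  28  31  37  41  37  44  39 236 239 238
224 237 236 238 241  42  42  22  37  33  23  31  29  38  40  40  37  63 241 230 227
227 237 236 219 218 188  21  26  31  37  23  36  32  35  40  40  41 105 159 233 233
230 240 239 239 109 240  46  20  22  40  25  45 178 143  80  35  37  63 134 149 192
233 238 237 236 227 154 201  61  23  36
[... 184 characters left out ...]
 101  49 183 160 181  67  64
242 238 233 235 235 236 225 145  36  23  74 103 103 107 129  86 182 107 101  55  76
245 238 236 238 235 239 236  93  35  33  77 104 103 102 128  62 163  77  51  41  78
248 236 237 237 239 238 173 139  64  32  79 107 102 103 125  53 151  46  46  37  70
251 236 237 238 239 240 175 149  58  89 113 159 101 103 117  46 127 129  66  36  67
254 235 236 240 243 208 179 176 189 168  66  74 125 133 112  42  97 242 244  34  62
257 236 235 142 129 179 186 183 238 236 238 228 147  62  69  26 217 237 223  37  52
260 216 127 127  86  92 104 129 219 237 237 237 237 237 219 119 241 238 238  32  45
263 123 129  90  92  91 109 128 127 125 170 195 214 236 237 234 237 235 239  27  39
```

The hood lifted about 6° while I pushed the visor; its handle is now at row 206 instead of 211. I'll back off and press the hood fully down again before finishing the visor.

Request:
jog_arm(
  deltas=[0,-0.03,0,0,0,0,-1,0,-0.05,-0.03,0,0,0,-1,0,-0.05,-0.075,0,0,0,-1,0,-0.05,-0.11,0,0,0,-1,0.045,-0.045,-0.11,0,0,0,-1,0.09,-0.02,-0.11,0,0,0,-1,0.093,0.02,-0.11,0,0,0,-1,0.093,0.043,-0.11,0,0,0,-1],
)

```text
time: 54.7
tool_pos: [0.4681, -0.0856, 0.2491]
tcp_rot: [2.12, 2.314, 0.005]
wrist_force: [0.9, -0.7, 0.1]
width: 0.002
grip_force: 0.0
```

Request:
jog_arm(
  deltas=[0,0,0,0,0,0,-1,0,0,0.03,0,0,0,-1,0,0,0.045,0,0,0,-1,0,0,0.052,0,0,0,-1,0,0,0.058,0,0,0,-1,0,0,0.063,0,0,0,-1,0,0,0.067,0,0,0,-1,0,0,0.07,0,0,0,-1],
)

```text
time: 55.5
tool_pos: [0.4657, -0.0878, 0.1811]
tcp_rot: [2.125, 2.313, 0.001]
wrist_force: [-12.3, 1.9, 30.5]
width: 0.001
grip_force: 15.1
```

```bash
python3 vis.py | grep -v -e edge -e hinge
```

```text
[-0.0193  0.1212  0.1811] [-12.3319   1.8828  30.5497]
     320 324 328 332 336 340 344 348 352 356 360 364 368 372 376 380 384 388 392 396
200  40 108 237 238 240 233 147 140 118 214 240 118 128 117  97  87  91  97 106 149
203  36 109 231 237 237 238 237 211 112 239 242  40  62  69  94 115 121  98  86  93
206  37 113 236 235 237 239 237 148 190 239  96  47  41  43  47  43  59  77  85  85
209  85 142 224 237 236 236 236 129 178 116  45  45  44  43  45  42  43  44  43  44
212  12  21  54 220 230 235 236 212 177  55  58  56  50  47  46  43  42  44  41  43
215 230 171  91 124 131 170 200 220  85  59  58  57  58  55  54  56  50  44  39 241
218 237 236 237 239 233 205 127 123 101  58  57  58  57  57  53  54  54  44 204 238
221 235 235 235 237 234 232 234 130  46  58  55  58  52  60  55  51  55  82 241 238
224 237 236 238 238 236 236 233  71  38  39  34  46  53  59  52  54  51 190 231 228
227 237 237 218 219 236 234 236  40  34  39  37  38  40  37  41  51  41 159 232 232
230 240 238 239 106 239 234 236  29  35  38  38  38  37  41  36  39  41 134 149 192
233 239 236 236 229 155 238 222 170 
[... 187 characters left out ...]
 177 145  45 162 182  65  64
242 236 233 236 235 237 228 148  98 149 133  67  33  51  90 132  66 108  99  58  74
245 238 235 238 236 239 235  97  97 176 156 121  94  82  58  37 147  76  51  41  77
248 236 237 237 238 238 172 153  81 174 167 129  92  91 108  77 149  46  40  39  72
251 235 237 238 239 240 175 177  72 145 170 143  89  91 104  68 126 131  65  38  66
254 234 236 239 242 208 179 176  95 178 182 183 168 129  98  67  99 241 243  30  62
257 235 236 142 127 180 186 184  96  55 124 170 183 182  93  51 217 237 223  35  54
260 231 128 128  88  89 104 132 218 234 196  77  61 128 164  61 241 238 238  30  45
263 120 129  89  91  90 111 126 126 127 173 193 193 151  63  17 238 235 238  27  40
```

Request:
jog_arm(
  deltas=[0,0,-0.015,0,0,0,-1,0,0,-0.055,0,0,0,-1,0,-0.01,-0.09,0,0,0,-1,-0.02,-0.045,-0.09,-4,0,0,-1,-0.055,-0.075,-0.09,-10,0,0,-1,-0.095,-0.085,-0.09,-10,0,0,-1,-0.095,-0.085,-0.09,-10,0,0,-1,-0.095,-0.085,-0.09,-10,0,0,-1],
)

```text
time: 56.35
tool_pos: [0.3885, -0.1903, 0.2687]
tcp_rot: [2.043, 2.217, 0.195]
wrist_force: [-0.2, 0.2, -0.2]
width: 0.001
grip_force: 0.0
```

```bash
python3 - <<'E'
from h import *
s=readout.read_state(); p=XdZ(s["tool_pos"]); Rt=R.from_rotvec(s["tcp_rot"]); print(p,Rt.as_matrix().round(3),s["wrist_force"])
def goto(X,d,z):
    t=np.array([.4956+.996*X-.088*d,-.2068+.088*X+.996*d,z]); print((X,d,z),Rt.inv().apply(t-s["tool_pos"]).round(4))
for g in [(-.105,.02,.22),(-.105,.02,.13),(-.085,.02,.13),(-.07,.02,.13),(-.063,.02,.13),(-.0605,.02,.13),(-.0605,.02,.125)]: goto(*g)
E
```

```text
[-0.10517824  0.02583582  0.26866597] [[-0.081  0.981  0.175]
 [ 0.997  0.08   0.014]
 [-0.001  0.175 -0.984]] [-0.19099738  0.21971511 -0.22820854]
(-0.105, 0.02, 0.22) [-0.0058 -0.0083  0.048 ]
(-0.105, 0.02, 0.13) [-0.0057 -0.0241  0.1366]
(-0.085, 0.02, 0.13) [-0.0056 -0.0044  0.1401]
(-0.07, 0.02, 0.13) [-0.0055  0.0104  0.1427]
(-0.063, 0.02, 0.13) [-0.0055  0.0173  0.1439]
(-0.0605, 0.02, 0.13) [-0.0054  0.0197  0.1444]
(-0.0605, 0.02, 0.125) [-0.0054  0.0188  0.1493]
```

Request:
jog_arm(
  deltas=[-0.0055,-0.0083,0.048,0,0,0,-1,-0.0055,-0.016,0.09,0,0,0,-1,-0.0055,-0.024,0.1365,0,0,0,-1,-0.0055,-0.024,0.1365,0,0,0,-1,-0.0055,-0.0044,0.14,0,0,0,-1,-0.0055,0.0104,0.1427,0,0,0,-1,-0.0055,0.0173,0.144,0,0,0,-1,-0.0055,0.0197,0.1445,0,0,0,-1],
)

```text
time: 57.15
tool_pos: [0.4355, -0.1911, 0.1306]
tcp_rot: [2.037, 2.223, 0.195]
wrist_force: [0.2, 0.4, -0.5]
width: 0.001
grip_force: 0.0
```

Request:
jog_arm(
  deltas=[0,-0.0003,0.002,0,0,0,-1,0,-0.0003,0.004,0,0,0,-1],
)

```text
time: 57.35
tool_pos: [0.4336, -0.1909, 0.125]
tcp_rot: [2.041, 2.222, 0.194]
wrist_force: [0.8, -0.1, 0.1]
width: 0.001
grip_force: 0.0
```

```bash
python3 vis.py | grep -v -e edge -e hinge | cut -c1-70
```

```text
[-0.0604  0.0213  0.125 ] [ 0.8345 -0.051   0.1318]
     320 324 328 332 336 340 344 348 352 356 360 364 368 372 376 380 3
200 224 229 236 119  20  26  25  26  29  36  35  36  36  37  89  85  9
203 238 235 229 211  12  18  21  28  26  25  39  32  36  35  92 114 12
206 241 238 235 237 107  24  25  23  28  29  35  34  35  41  45  45  6
209  89 175 227 237 240  34  23  29  26  30  34  28  32  37  44  43  4
212  11  22  53 221 230 169  27  24  23  22  23  26  34  39  44  45  4
215 229 169  89 122 132  97  19  24  28  19  32  21  38  51  54  52  4
218 237 238 237 239 233 112  45  35  36  19  29  30  37  54  54  56  5
221 237 235 237 238 235 116  54  43  39  21  23  30  33  56  53  56  5
224 237 237 238 237 237 208  69  31  34  29  21  28  33  56  54  54  5
227 237 237 220 217 236 237  92  39  23  31  27  30  35  38  43  51  4
230 239 238 238 106 240 206  96  60  20  26  22  34  37  39  40  38  4
233 239 237 235 228 114  86  90  86  27  28  25  36  36  37  38  34  5
236 238 236 235 234  37 107  90  61  62  23  27  43  74  36  36  33 14
239 238 235 235 237  49  60  43  42  36  21  33 137 163 174 146  45 16
242 237 233 236 234 236  95  25  35  34  37  31 101  54  91 130  67 10
245 238 236 237 237 238 236  76  29  30  36  82 112  81  61  35 144  7
248 237 238 237 237 238 172 154  80  31  29  81 106  92 109  74 151  4
251 236 235 238 239 240 176 176  69  44  23  82 106  92 105  66 125 13
254 234 237 239 242 209 179 176  94  63  18  71 132 129  97  65 100 24
257 235 236 145 128 179 184 184  97  41  59  82 184 183  92  50 217 23
260 233 126 124  88  89 104 129 219 234 195  78  61 130 163  60 241 23
263 121 129  91  92  92 109 127 124 126 170 194 194 153  64  20 237 23
```

Request:
jog_arm(
  deltas=[0,0.002,0.0004,0,0,0,-1,0,0.004,0.0008,0,0,0,-1,0,0.006,0.0012,0,0,0,-1,0,0.006,0.0012,0,0,0,-1],
)

```text
time: 57.8
tool_pos: [0.4363, -0.1906, 0.1242]
tcp_rot: [2.044, 2.228, 0.187]
wrist_force: [-14.5, -1.9, 10.7]
width: 0.0
grip_force: 7.7
```

Request:
jog_arm(
  deltas=[0,0.002,0.0004,0,0,0,-1,0,0.003,0.0008,0,0,0,-1,0,0.003,0.0008,0,0,0,-1],
)

```text
time: 58.1
tool_pos: [0.4367, -0.1905, 0.124]
tcp_rot: [2.045, 2.233, 0.182]
wrist_force: [-28.8, -2.7, 21.9]
width: -0.001
grip_force: 14.3
```

```bash
python3 vis.py | grep -v -e edge -e hinge | cut -c1-70 | sed -n '1p;5,7p;18,30p'
```

```text
[-0.0573  0.0214  0.124 ] [-28.7653  -2.694   21.8528]
206 241 239 236 234 232  23  25  20  25  32  30  33  32  54  42  42  6
209  91 188 226 237 237 189  19  22  24  27  27  25  26  38  42  42  4
212  15  21  52 219 229 239  19  22  26  23  20  17  31  39  45  46  4
245 237 235 237 236 239 234  98  61  31  34  68 115  81  61  34 145  7
248 236 237 236 238 238 172 152  78  69  27  65 112  92 106  83 150  4
251 236 236 238 239 240 176 176  68  71  26  61 102  90 106  66 125 13
254 235 236 239 243 207 176 176  93 129  21  51 125 131  97  64 100 24
257 235 236 143 128 181 184 184 107  48  69  84 181 182  91  50 217 23
260 232 130 125  88  88 105 128 220 235 195  91  57 125 157  61 241 23
263 121 130  89  91  88 112 126 128 125 170 197 191 176  64  17 237 23
```

Request:
jog_arm(
  deltas=[0,-0.006,0,0,0,0,-1,0,-0.02,-0.004,0,0,0,-1,0,-0.05,-0.01,0,0,0,-1,0,-0.055,-0.05,0,0,0,-1,0,-0.055,-0.09,0,0,0,-1,0,-0.055,-0.13,0,0,0,-1,0,-0.055,-0.15,0,0,0,-1,0,-0.055,-0.15,0,0,0,-1],
)

```text
time: 58.95
tool_pos: [0.3643, -0.1985, 0.267]
tcp_rot: [2.036, 2.216, 0.195]
wrist_force: [-0.2, -0.4, -0.4]
width: -0.002
grip_force: 0.0
```

```bash
python3 vis.py | grep -v -e edge -e hinge | cut -c1-86 | sed -n '1p;5,7p;14,30p'; python3 - <<'E'
from h import *
T=read_camera("top"); im=T["color"]; hs=cv2.cvtColor(im,cv2.COLOR_BGR2HSV)
for n,r in dict(brown=((5,110,15),(14,255,140)),pink=((0,60,60),(6,170,255)),green=RNG["green"]).items():
    try: b=blob(im,*r,(190,150,300,270)); print(n,b["mid"],b["area"],onz(T,b["mid"],.15).round(3))
    except Exception as e: print(n,"none")
s=readout.read_state(); print(s["tool_pos"],s["time"],s["wrist_force"])
E
```

```text
[-0.1301  0.0198  0.267 ] [-0.1889 -0.3841 -0.4324]
206 241 238 237 235 238 240 231 147 192 239  95  44  42  43  44  45  60  76  87  86
209  90 172 227 238 237 236 237 130 178 119  41  42  45  43  43  44  44  41  44  41
212  14  23  51 220 230 235 236 209 177  55  58  55  51  47  45  45  47  48  43  44
233 238 237 236 227 155 239 225 167 144  73  33  35  37  39  39  33  51  57 131 118
236 238 235 235 232 140 214 224  86 127 162 175 148  72  35  35  33 147  63  54  50
239 239 235 234 235 237 106 232  33  37  53  90 126 163 176 145  44 163 183  67  62
242 236 234 235 234 236 227 149 102 153 133  63  33  50  89 130  63 109  99  54  74
245 238 236 237 237 238 236 101  97 179 154 122  92  83  61  34 145  77  47  41  75
248 238 237 237 238 239 173 153  80 175 165 129  93  91 110  74 149  48  44  34  71
251 236 236 238 239 240 174 175  73 147 172 143  87  93 106  66 126 131  64  36  65
254 235 236 239 244 207 177 176  93 178 181 180 167 131 100  65 100 241 242  31  61
257 234 236 144 128 179 184 181  98  50 124 170 181 183  90  50 217 237 222  37  53
260 232 128 127  87  89 105 128 219 233 194  76  60 128 162  59 241 238 238  33  46
263 120 130  90  92  92 111 126 126 125 171 196 192 152  64  23 238 235 238  29  41
brown (np.float64(204.5), np.float64(202.5)) 30 [0.578 0.323 0.15 ]
pink (np.float64(205.5), np.float64(202.0)) 60 [0.58  0.321 0.15 ]
green none
[ 0.36271402 -0.19704887  0.26245613] 59.05 [-0.2289152  -0.43550755 -1.16279063]
```

```bash
python3 - <<'E'
from h import *
T=read_camera("top"); hs=cv2.cvtColor(T["color"],cv2.COLOR_BGR2HSV)
t=np.array((.431,.3144)); u=np.array((.979,.204)); n=np.array((-u[1],u[0]))
for a in(.055,.072,.09,.112,.135):
    print(a,[hs[int(round(q[1])),int(round(q[0]))].tolist() for q in [proj(T,(*(t+a*u+s*n),.16))[0] for s in(-.012,0,.012)]])
W=lambda X,d,z:(.4956+.996*X-.088*d,-.2068+.088*X+.996*d,z)
E
```

```text
0.055 [[110, 6, 137], [120, 6, 137], [23, 17, 132]]
0.072 [[6, 64, 135], [5, 84, 133], [6, 96, 114]]
0.09 [[15, 12, 84], [15, 6, 82], [20, 11, 72]]
0.112 [[9, 54, 81], [8, 72, 82], [14, 76, 74]]
0.135 [[90, 3, 79], [120, 3, 83], [29, 42, 135]]
```

White, pink, grey and brown all hang on the spare hook. The hood and visor are down and the robot is clear, so I'm handing in.

```bash
python3 -c "
from workcell import finish_job
print(finish_job())"
```

```text
the job is handed in; nothing more can be done
None
```

I handed the job in: the green wheel and collar are on the spindle, the other four wheels are on the spare hook, and hood and visor are down; however, pushing the visor lifted the hood about 6°, so I pressed the hood down again and then re-pushed the visor, and the fingers pressed the hood handle with about 47 N for a moment.

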